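# Hang the washed pail up to drain

## Task

Take the S-hook out of its wooden block and hook its upper curl over the drying rail, anywhere between the two posts, and let go of it. Then pick up the small steel pail and hang it by its bail in the hook's lower curl so that it hangs freely, the right way up and clear of the table, and leave the other things on the table where they are.

Things in the scene. Friction and masses are not known exactly. Their poses are not given: they have to be found in the camera images.
- rail: Drying rail, fixed: a level round steel bar, 16 mm diameter, along this body's y, its axis 322 mm above the table, carried by two wooden posts 22 mm square at y = -205 and +205 mm, with feet 70 x 60 x 16 mm. Origin on the table below the middle of the bar; x points away from the robot.
- rail_mid (a point): Middle of the rail bar, on its axis (322 mm above the table), axes as rail.
- hook_block: Fixed wooden block 90 x 120 x 60 mm (x, y, z), origin under its centre. A slot in its top, 11 mm wide in x, 62 mm long in y and 45 mm deep, holds the S-hook upright (it may lean about 0.1 rad).
- hook: Loose twisted S-hook of plain 8 mm round steel bar, 176 mm tall, 140 g, standing upright in the block, axes about the block's. Origin: centre of the upper curl, z up. Shank straight from (-34, 0, 0) to (-32, 0, -55) mm, then slanting to (6, 24, -88) and straight down to (6, 24, -110), where the lower curl begins. Upper curl in the x-z plane, lower curl in the plane x = 6 mm: see hook_crown and hook_seat.
- hook_grip (a point): Point on the shank's axis to grasp, at (-33, 0, -25) mm in the hook's frame, its axes. The bar is 8 mm thick: pinch it along the hook's y. When the hook hangs it is about 33 mm on the robot's side of the rail's axis and 47 mm below it, so fingers tilted 35 to 45 degrees (pointing away from the robot and down) clear the bar.
- hook_crown (a point): Inside top of the upper curl, at (0, 0, 30) mm in the hook's frame: it rests on top of the rail bar (8 mm above rail_mid) when hung. The curl is a half circle of 30 mm inner radius, joined to the shank on the hook's -x side, its free end an 18 mm ball at (34, 0, 0) mm, open downward. Hung, the hook is about upright and can swing.
- hook_seat (a point): Inside bottom of the lower curl, at (6, 0, -130) mm in the hook's frame: where the bail rests. The curl is a half circle of 20 mm inner radius, open upward, with the shank on the hook's +y side and the free end on its -y side, at (6, -24, -110) mm. A bail running along the hook's x drops in over that free end.
- pail: Loose open steel pail, 66 mm high to the rim, 116 mm rim diameter, 90 mm base diameter, 0.2 to 0.35 kg, standing on the table. Origin under the centre of its base, z up. Its bail is stiff and does not fold: see pail_bail.
- pail_bail (a point): Middle of the pail's bail, 132 mm above the pail's base, axes as the pail. The bail is a 6 mm round bar, straight and level along the pail's x from x = -50 to +50 mm, then down to the rim at both ends: 63 mm of free height over the rim. It can be pinched along the pail's y, e.g. 38 mm from its middle, which leaves the middle free for the hook.
- jar_mid (a point): Bystander: glass-lidded jar of dark slip, 68 mm diameter, 85 mm high; the point is at half its height.
- beaker_mid (a point): Bystander: steel beaker without handle, 72 mm rim diameter, 85 mm high; half-way up.
- bowl_mid (a point): Bystander: white bowl, 170 mm rim diameter, 75 mm high; half-way up.
- paddle_mid (a point): Bystander: flat wooden paddle 240 x 50 x 12 mm; its centre.
Mind the look-alikes: they are no part of the job. Leave any pink or purple look-alike of the hook alone.

How it is judged:
By the outcome, as a careful person would: the job done as asked, in the order asked, and still so for the second after the job is handed in, with the robot touching nothing.
It also fails if it takes over 72 s, if anything falls off the work surface, if the arm or the gripper's body presses on something with over 40 N, if the wrist force passes 120 N, or if a joint passes its speed limit or range.

## Robot

A 7-joint arm with a two-finger parallel gripper is mounted at the origin on the work surface. World frame = base frame: x ahead of the robot, y to its left, z up, the work surface at z = 0. Lengths are in m, angles in rad, forces in N, time in s.
With the tool pointing down it reaches from about 0.425 to 0.925 m from the base axis. Payload 6.8 kg.
Tool frame: the origin (TCP) lies at the very end of the fingers, on their centre line; the grasp point (between the pads) lies 19 mm behind it (r.tcp_to_grasp is the distance from the TCP to the grasp point, in m); z points along the fingers, y is the line along which they close (so a half turn about z gives the same grasp; the last joint's range is limited). The gripper opens to 85 mm and grips with 20 to 120 N. Pads are 22 mm wide; open, the fingers measure 114 mm over their backs; the gripper's body (76 mm by 85 mm) begins 54 mm behind the grasp point. The pads swing forward as they close: fully open they stand 13 mm farther back than shut.
Start: joints at [1.197, 0.477, 0.022, 1.555, -0.011, 1.109, -0.083], TCP at [0.177, -0.651, 0.231] pointing down, gripper open.
Joint ranges: [-2.96, 2.96], [-0.34, 2.1], [-1.41, 1.46], [0.24, 2.44], [-1.37, 4.51], [0.17, 1.92], [-2.96, 2.96]. Speed limits (rad/s): [2.39, 2.39, 3.14, 3.14, 3.14, 3.14, 3.14].

## Interface

Orientations are given as a rotation vector (axis times angle).
In Python, from bench import r gives the robot as it stands.
- The arm moves only by the tool step_arm, never from a script. Its argument "moves" is a list of rows, each a list of 7 numbers: the shift along the tool's x, y, z in mm, then the turn, a rotation vector about the tool's x, y, z in rad, then the finger opening in mm, from 0 to 85.4. A call has 1 to 8 rows; each row is the pose to reach, as a shift and turn from the pose commanded when the call began, along the tool's axes at that moment; what a row does not reach only later rows make up. A row lasts 1/10 s, in which the tool goes at most 50 mm and 8.59 degrees, less where a joint would pass 70% of its speed; a pose out of reach is approached as far as the arm can. A call with a gripper value outside its range is refused whole. The fingers move at their own pace and stop on an object; "grip_force" is the grip in N (left out, the last holds). Time passes only in rows, so rows that repeat a pose let the fingers close. It gives the time, the measured TCP pose, the force, the opening and the grip force at its end, in the units of the state.
- r.get_obs(): the state, without advancing time (a new reading comes with each control period).
- r.grab_frame(name): name is "scene" or "top" or "wrist"; returns a dict with "image" (400x640x3 uint8, red, green, blue), "depth" (400x640 float32, m along the optical axis (not along the pixel's ray), 0 where there is no reading), "mtx" (3x3 intrinsics, pixels), "k1" (the pictures are not rectified: a ray, as slopes to the right and down, at radius r is drawn at 1 + k1 r^2 times it, then the intrinsics apply), "rvec" (rotation vector, rad) and "tvec" (3), from world to camera coordinates, as OpenCV has them. Camera axes: x right, y down, z forward; pixel columns grow to the right and rows downward; lengths in m; the calibration is good to about 2 mm. A picture is of the moment at which its call begins.
- r.hand_in(): hands the job in; it is judged then, once.
The state is a dict: "clock": time; "joints": joint angles; "qvel": joint speeds; "tau": joint torques, N m; "tcp_pos": TCP position; "orientation": TCP orientation; "contact_force": force on the tool from outside, world axes, zero at the start; "moment": the same for the moment, N m; "grip_width": finger opening in m; "gripper_force": force on a finger pad.
Only numpy, scipy, OpenCV 4.12 (cv2) and the standard library are available. Lean on these libraries where they do the work, as an engineer would, in place of code of your own. Each camera call takes 0.05 s, during which the arm holds its last target. There are 200 camera calls.

## Working session

There is one attempt and no reset: what is moved stays moved. The work goes in short steps, Python scripts to look and compute and a tool call to move; the robot and the scene stay as the last step left them, time stands still between calls to the robot, and variables do not carry over. Pictures are saved under pics/ and viewed, at most 11 in all, crops included, and the job is handed in when it is done.

Besides the shell and the picture viewer there is one more tool, called after ">>>" by a JSON object that holds its "fn" and its "kwargs", one argument or row to a line. step_arm: Moves the arm, as the interface text tells. Its arguments: {"type":"object","properties":{"moves":{"type":"array","items":{"type":"array","items":{"type":"number"}}},"grip_force":{"type":"number"}},"required":["moves"]}

```bash
ls; mkdir -p pics; cat > h.py <<'E'
import numpy as np, cv2, json
from scipy.spatial.transform import Rotation as R
from bench import r
def grab(n):
    f=r.grab_frame(n); np.savez(f'/tmp/{n}.npz',**f); return f
def load(n): return dict(np.load(f'/tmp/{n}.npz'))
def cloud(f):
    h,w=f['depth'].shape; u,v=np.meshgrid(np.arange(w),np.arange(h))
    K=f['mtx']; p=np.stack([u,v],-1).reshape(-1,1,2).astype(float)
    n=cv2.undistortPoints(p,K,np.array([float(f['k1']),0,0,0])).reshape(h,w,2)
    d=f['depth'].astype(float); c=np.dstack([n[...,0]*d,n[...,1]*d,d])
    Rm=cv2.Rodrigues(f['rvec'])[0]; W=(c-f['tvec'].reshape(3))@Rm
    W[d==0]=np.nan; return W
def proj(f,P):
    return cv2.projectPoints(np.atleast_2d(P).astype(float),f['rvec'],f['tvec'],f['mtx'],np.array([float(f['k1']),0,0,0]))[0].reshape(-1,2)
E
python3 - <<'E'
from h import *
a=grab('scene');b=grab('top')
for n,f in(('scene',a),('top',b)):
    cv2.imwrite(f'pics/{n}0.png',f['image'][...,::-1])
    print(n,f['rvec'],f['tvec'],f['k1'],f['mtx'][0,0])
print(r.get_obs())
E
```

```text
pics
scene [ 0.93346341  2.56690042 -0.94317693] [ 0.32693895 -0.03150243  1.77308232] 0.015462200126736936 465.87757147298913
top [ 2.14806498 -2.11206208  0.15624108] [-0.01709136  0.45269886  1.54722715] 0.049584861318801486 476.3052956682995
{'clock': 0.1, 'joints': array([ 1.19691045,  0.47773526,  0.02234697,  1.55632984, -0.01148106,
        1.10929438, -0.08312085]), 'qvel': array([-0.00088057, -0.00062343,  0.00086281, -0.00230139, -0.00045666,
        0.00156274,  0.000445  ]), 'tau': array([ 3.95666604e-03, -5.97760284e+01,  1.61340069e+00, -2.81953579e+01,
        1.27499897e-02,  5.03539690e-03,  5.17459705e-05]), 'tcp_pos': array([ 0.17714607, -0.65079976,  0.23042067]), 'orientation': array([-3.11230561e+00, -4.16061965e-01,  5.54830685e-04]), 'contact_force': array([-0.55336215,  0.36518292, -0.35491214]), 'moment': array([-0.02237794,  0.04340245, -0.02256595]), 'gripper_force': 0.0, 'grip_width': 0.08505782906908117}
```

View pics/scene0.png

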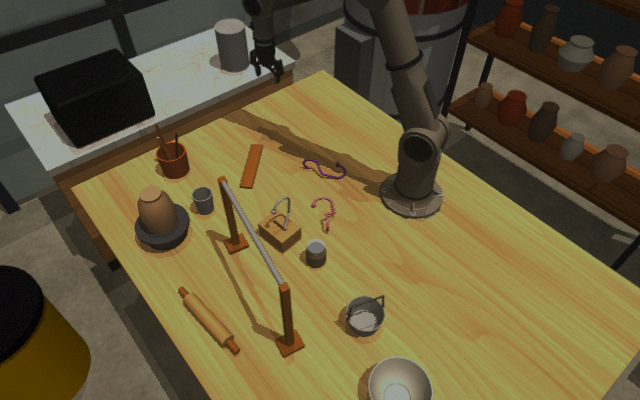

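View pics/top0.png

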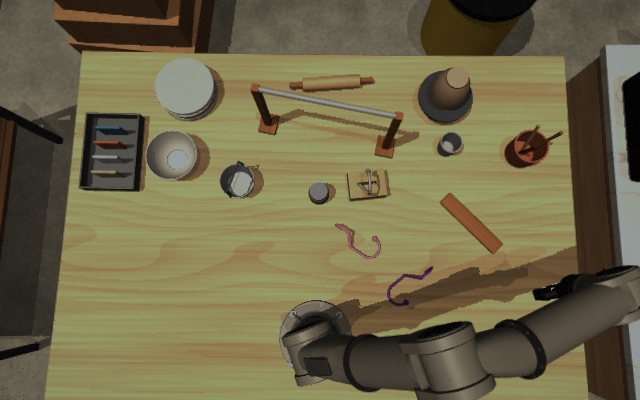

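The scene picture shows the rail from (222,182) to (285,288), the steel hook in its block at (282,215) and the pail at (365,316). In the top picture the rail runs (255,87)–(400,116), the block is at (368,185) and the pail at (238,180).

Hook candidates in the top picture are the grey one standing in the block at (368,183), the pink one lying at (358,242) and the purple one lying at (410,285). I choose the grey one in the block. For the pail, the candidates are the pail with a bail at (238,180), the beaker at (450,145), the white bowl at (172,156) and the jar at (319,193). I choose the one with the bail.

```bash
python3 - <<'E'
from h import *
ims=[]
for n,boxes in(('top',[(340,165,400,205),(215,155,275,205)]),('scene',[(255,190,315,250),(335,285,395,345)])):
    f=load(n);W=cloud(f)
    for (x0,y0,x1,y1) in boxes:
        c=f['image'][y0:y1,x0:x1,::-1]; ims.append(cv2.resize(c,(400,300)))
    np.set_printoptions(precision=3,suppress=True)
    if n=='top':
        pts=lambda x0,y0,x1,y1:W[y0:y1,x0:x1].reshape(-1,3)
        p=pts(250,80,410,125); q=p[(p[:,2]>.305)&(p[:,2]<.345)]
        print('rail',len(q),q.mean(0),np.percentile(q,[0,1,50,99,100],axis=0))
        m,s,vt=np.linalg.svd(q-q.mean(0),full_matrices=False); print(vt[0])
        p=pts(340,165,400,205); b=p[(p[:,2]>.052)&(p[:,2]<.068)]
        print('block',cv2.minAreaRect(b[:,:2].astype(np.float32)*1000)); h=p[p[:,2]>.08];print('hook',len(h));print(h[np.argsort(-h[:,2])][::3])
        p=pts(210,150,275,210); b=p[(p[:,2]>.05)&(p[:,2]<.075)]; print('rim',cv2.minEnclosingCircle(b[:,:2].astype(np.float32)*1000),len(b)); h=p[p[:,2]>.1];print('bail',len(h));print(h[::2])
    else:
        W=W; M=W[190:250,255:315].reshape(-1,3); h=M[(M[:,2]>.075)]; print('hook sc',len(h)); print(h[np.argsort(-h[:,2])][::6])
        M=W[285:345,335:395].reshape(-1,3); h=M[(M[:,2]>.12)]; print('bail sc',len(h)); print(h[::2])
cv2.imwrite('pics/crops0.png',np.vstack([np.hstack(ims[:2]),np.hstack(ims[2:])]))
E
```

```text
rail 982 [ 0.674 -0.024  0.328] [[ 0.624 -0.236  0.305]
 [ 0.626 -0.232  0.308]
 [ 0.673 -0.023  0.329]
 [ 0.723  0.183  0.336]
 [ 0.727  0.188  0.338]]
[-0.192 -0.981 -0.   ]
block ((498.5422058105469, -160.48056030273438), (91.45728302001953, 119.94293212890625), 6.971715450286865)
hook 98
[[ 0.491 -0.157  0.194]
 [ 0.483 -0.154  0.192]
 [ 0.48  -0.157  0.191]
 [ 0.489 -0.16   0.191]
 [ 0.468 -0.157  0.19 ]
 [ 0.471 -0.16   0.189]
 [ 0.483 -0.16   0.188]
 [ 0.496 -0.157  0.187]
 [ 0.471 -0.157  0.187]
 [ 0.487 -0.154  0.186]
 [ 0.502 -0.157  0.186]
 [ 0.506 -0.151  0.184]
 [ 0.506 -0.155  0.183]
 [ 0.46  -0.161  0.181]
 [ 0.457 -0.158  0.179]
 [ 0.51  -0.152  0.177]
 [ 0.514 -0.158  0.174]
 [ 0.515 -0.156  0.17 ]
 [ 0.519 -0.159  0.168]
 [ 0.451 -0.162  0.165]
 [ 0.51  -0.15   0.164]
 [ 0.523 -0.159  0.162]
 [ 0.523 -0.156  0.161]
 [ 0.517 -0.147  0.16 ]
 [ 0.515 -0.148  0.155]
 [ 0.451 -0.158  0.143]
 [ 0.452 -0.165  0.101]
 [ 0.459 -0.156  0.096]
 [ 0.463 -0.159  0.093]
 [ 0.47  -0.153  0.09 ]
 [ 0.471 -0.156  0.088]
 [ 0.475 -0.15   0.084]
 [ 0.478 -0.147  0.08 ]]
rim ((499.3374
[... 2241 characters left out ...]
0.129]
 [0.468 0.279 0.13 ]
 [0.453 0.286 0.122]
 [0.489 0.271 0.136]
 [0.485 0.275 0.137]
 [0.479 0.277 0.133]
 [0.455 0.288 0.12 ]
 [0.497 0.271 0.14 ]
 [0.491 0.273 0.135]
 [0.486 0.276 0.135]
 [0.505 0.267 0.139]
 [0.5   0.27  0.136]
 [0.493 0.272 0.132]
 [0.516 0.265 0.142]
 [0.508 0.266 0.135]
 [0.504 0.27  0.135]
 [0.521 0.259 0.135]
 [0.517 0.263 0.135]
 [0.512 0.266 0.134]
 [0.53  0.257 0.136]
 [0.526 0.261 0.137]
 [0.521 0.263 0.134]
 [0.516 0.266 0.132]
 [0.536 0.255 0.136]
 [0.534 0.26  0.139]
 [0.526 0.261 0.131]
 [0.544 0.251 0.133]
 [0.543 0.257 0.14 ]
 [0.536 0.259 0.134]
 [0.549 0.253 0.136]
 [0.546 0.258 0.139]
 [0.552 0.251 0.131]
 [0.548 0.255 0.132]
 [0.552 0.256 0.131]]
```

View pics/crops0.png

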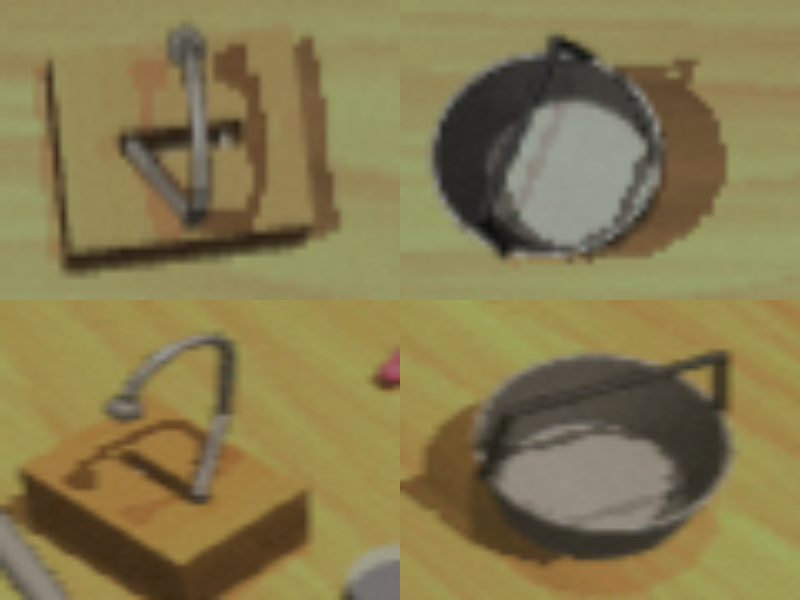

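The crops confirm it: the steel S-hook stands in the block's slot with its ball pointing away from the robot, and the pail has a straight bail across it. Next I fit the hook's pose and work out the pre-grasp.

```bash
cat >> h.py <<'E'
def hookline():
    t=np.linspace(0,np.pi,40); up=np.c_[34*np.cos(t),0*t,34*np.sin(t)]
    L=lambda a,b:np.linspace(a,b,20)
    t=np.linspace(0,np.pi,40); lo=np.c_[6+0*t,24*np.cos(t),-110-24*np.sin(t)]
    P=np.vstack([up,L((-34,0,0),(-32,0,-55)),L((-32,0,-55),(6,24,-88)),L((6,24,-88),(6,24,-110)),lo]).astype(float)
    rad=np.full(len(P),4.); return np.vstack([P,[34,0,0]])/1e3,np.r_[rad,9]/1e3
def fithook(pts,x0):
    from scipy.optimize import least_squares
    P,rad=hookline()
    def f(x):
        Q=R.from_euler('ZYX',x[3:]).apply(P)+x[:3]
        return (np.linalg.norm(pts[:,None]-Q[None],axis=2)-rad).min(1)*1e3
    s=least_squares(f,x0,loss='soft_l1',f_scale=2.); return s.x,np.median(abs(f(s.x)))
def toolR(yaw,tilt,side=1):
    # fingers tilted 'tilt' from straight down, toward heading yaw
    h=np.array([np.cos(yaw),np.sin(yaw),0]); z=np.sin(tilt)*h-[0,0,np.cos(tilt)]
    y=np.array([h[1],-h[0],0]); return np.c_[np.cross(y,z),y,z]
def go(grasp,Rt):
    o=r.get_obs(); Rc=R.from_rotvec(o['orientation']).as_matrix()
    tcp=np.array(grasp)+r.tcp_to_grasp*Rt[:,2]
    d=Rc.T@(tcp-o['tcp_pos'])*1e3; w=R.from_matrix(Rc.T@Rt).as_rotvec()
    print('move',np.round(d,1),np.round(w,3),'t',round(o['clock'],2))
E
python3 - <<'E'
from h import *
np.set_printoptions(precision=4,suppress=True)
a=cloud(load('top'))[160:205,340:400].reshape(-1,3); b=cloud(load('scene'))[190:250,255:315].reshape(-1,3)
c=np.vstack([a,b]); c=c[(c[:,2]>.072)&(c[:,2]<.21)&(c[:,1]<-.1)&(c[:,1]>-.2)]
x,e=fithook(c,[.488,-.157,.155,.07,0,0]); print(len(c),x,e)
Rh=R.from_euler('ZYX',x[3:]).as_matrix(); g=Rh@[-.033,0,-.025]+x[:3]; print('grip',g,'seat',Rh@[.006,0,-.13]+x[:3])
print(r.tcp_to_grasp)
t=toolR(x[3],np.radians(40)); go(g-.1*t[:,2],t)
E
```

```text
244 [ 0.4848 -0.157   0.1553  0.1076 -0.0434 -0.0363] 0.9731170779357139
grip [ 0.4532 -0.1613  0.1289] seat [ 0.4968 -0.1604  0.0258]
0.0187
move [ 343.3 -408.    39.9] [-0.057  0.697  0.151] t 0.1
```

>>> {"fn": "step_arm", "kwargs": {
  "moves": [
    [45,-52,5,-0.01,0.08,0.02,60],
    [88,-104,10,-0.01,0.17,0.04,60],
    [130,-155,15,-0.02,0.26,0.06,60],
    [172,-205,20,-0.03,0.35,0.08,60],
    [215,-255,25,-0.04,0.44,0.1,60],
    [258,-306,30,-0.05,0.53,0.11,60],
    [300,-357,35,-0.05,0.61,0.13,60],
    [343,-408,40,-0.057,0.697,0.151,60]
  ]
}}

```text
clock: 0.9
tcp_pos: [0.3434, -0.2919, 0.2018]
orientation: [-2.918, -0.161, -1.053]
contact_force: [2.0, 0.6, -0.1]
grip_width: 0.0604
gripper_force: 0.0
```

```bash
cat > a.py <<'E'
from h import *
import sys
X=np.array([0.4848,-0.157,0.1553,0.1076,-0.0434,-0.0363])
Rh=R.from_euler('ZYX',X[3:]).as_matrix(); g=Rh@[-.033,0,-.025]+X[:3]
t=toolR(X[3],np.radians(40)); go(g-float(sys.argv[1])*t[:,2],t)
o=r.get_obs(); print(o['tcp_pos'],o['joints'],o['contact_force'],o['grip_width'])
E
python3 a.py .1
```

```text
move [  48.2 -117.9   53.4] [0.    0.005 0.003] t 0.9
[ 0.34342995 -0.29187293  0.2017567 ] [ 1.34653386  0.10898553 -0.38170842  2.37285362 -1.12849044  0.62636764
  0.44890693] [ 1.96329976  0.60030179 -0.05863157] 0.060400193020165145
```

>>> {"fn": "step_arm", "kwargs": {
  "moves": [
    [12,-30,20,0,0,0,60],
    [24,-60,40,0,0,0,60],
    [36,-90,65,0,0.005,0.003,60],
    [48,-118,80,0,0.005,0.003,60],
    [48,-118,80,0,0.005,0.003,60],
    [48,-118,80,0,0.005,0.003,60]
  ]
}}

```text
clock: 1.5
tcp_pos: [0.4337, -0.1776, 0.1766]
orientation: [-2.909, -0.165, -1.045]
contact_force: [0.2, -0.6, -0.4]
grip_width: 0.06
gripper_force: 0.0
```

```bash
python3 a.py 0; python3 - <<'E'
from h import *
f=grab('wrist'); cv2.imwrite('pics/w1.png',f['image'][...,::-1])
X=np.array([0.4848,-0.157,0.1553,0.1076,-0.0434,-0.0363])
Rh=R.from_euler('ZYX',X[3:])
c=cloud(f).reshape(-1,3); P,_=hookline(); Q=Rh.apply(P)+X[:3]
d=np.linalg.norm(c[:,None]-Q[None,::3],axis=2).min(1) if 0 else None
m=(c[:,2]>.075)&(c[:,2]<.2)&(np.abs(c[:,1]+.157)<.04)&(c[:,0]>.43)&(c[:,0]<.54)
c=c[m]; from scipy.spatial import cKDTree
k=cKDTree(Q).query(c)[0]; c=c[k<.012]; print(len(c))
x,e=fithook(c[::max(1,len(c)//600)],X); print(x,e)
Rn=R.from_euler('ZYX',x[3:]); print(Rn.apply([-.033,0,-.025])+x[:3], Rh.apply([-.033,0,-.025])+X[:3])
E
```

```text
move [-13.9 -13.3  69.1] [-0.011  0.008  0.002] t 1.5
[ 0.43374169 -0.17757875  0.17664902] [ 1.57940305  0.21842638 -1.10390025  2.43520179 -1.36611699  0.21465293
  0.38476899] [ 0.24404507 -0.56915578 -0.4345711 ] 0.06002007019569619
2396
[ 0.4852712  -0.15793128  0.15113986  0.09782022 -0.05927304 -0.02682604] 0.25760818438783173
[ 0.45402547 -0.16167132  0.12423788] [ 0.45319686 -0.16132626  0.12890824]
```

View pics/w1.png

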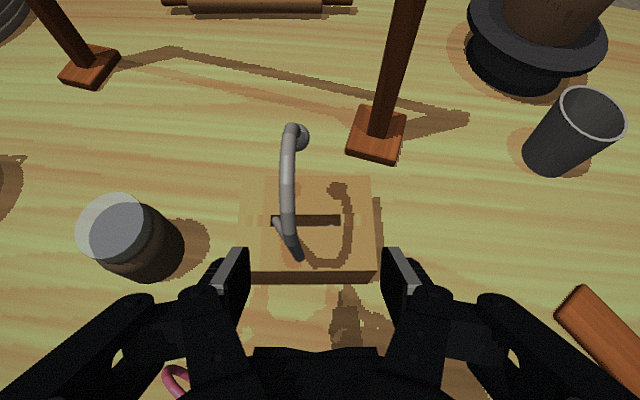

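The wrist view shows the hook's curl from (290,130) to (300,255). It lies between the open fingers, about 13 mm left of the centre line, and the block's slot is at (305,220).

>>> {"fn": "step_arm", "kwargs": {
  "moves": [
    [-6,-6,5,0,0,0,60],
    [-16,-13,15,-0.01,0.005,0,60],
    [-16,-13,30,-0.01,0.008,0,60],
    [-16,-13,45,-0.01,0.008,0,60],
    [-16,-13,60,-0.01,0.008,0,60],
    [-16,-13,60,-0.01,0.008,0,60]
  ]
}}

```text
clock: 2.15
tcp_pos: [0.4358, -0.1714, 0.1568]
orientation: [-2.908, -0.173, -0.994]
contact_force: [0.2, 0.0, 0.5]
grip_width: 0.0601
gripper_force: 0.0
```

```bash
sed -i 's/^X=.*/X=np.array([0.4853,-0.1579,0.1515,0.098,-0.0593,-0.0268])/' a.py; python3 a.py 0
```

```text
move [-3.9 -5.9 56.1] [-0.037  0.038  0.008] t 2.15
[ 0.43579704 -0.17136526  0.15677465] [ 1.47540097  0.26460773 -1.03616712  2.43505882 -1.36602825  0.17029306
  0.38318208] [0.23942858 0.00630636 0.52145661] 0.06012134208997971
```

The arm has run into joint limits (j4, j5 and j6). I'll fit a quick kinematic model from the recorded states to find a feasible tilt.

```bash
cat > kin.py <<'E'
from h import *
from scipy.optimize import least_squares
D=[([1.19691045,.47773526,.02234697,1.55632984,-.01148106,1.10929438,-.08312085],[.17714607,-.65079976,.23042067],[-3.11230561,-.416061965,.000554830685]),
([1.34653386,.10898553,-.38170842,2.37285362,-1.12849044,.62636764,.44890693],[.34342995,-.29187293,.2017567],[-2.918,-.161,-1.053]),
([1.57940305,.21842638,-1.10390025,2.43520179,-1.36611699,.21465293,.38476899],[.43374169,-.17757875,.17664902],[-2.909,-.165,-1.045]),
([1.47540097,.26460773,-1.03616712,2.43505882,-1.36602825,.17029306,.38318208],[.43579704,-.17136526,.15677465],[-2.908,-.173,-.994])]
def T(ax=None,q=0,p=(0,0,0)):
    M=np.eye(4); M[:3,3]=p
    if ax: M[:3,:3]=R.from_euler(ax,q).as_matrix()
    return M
def fk(q,p,s):
    d1,L1,a1,L2,a2,L3,a3,o1,o7,a0=p
    return T('z',s[0]*q[0]+o1)@T(p=(a0,0,d1))@T('y',q[1])@T(p=(a1,0,L1))@T('z',s[1]*q[2])@T('y',q[3])@T(p=(a2,0,L2))@T('z',s[2]*q[4])@T('y',q[5])@T(p=(a3,0,L3))@T('z',s[3]*q[6]+o7)
LIM=np.array([[-2.96,2.96],[-.34,2.1],[-1.41,1.46],[.24,2.44],[-1.37,4.51],[.17,1.92],[-2.96,2.96]])
E
python3 - <<'E'
from kin import *
import itertools
best=None
for s in itertools.product([1,-1],repeat=4):
  for o7 in (0,np.pi,np.pi/2,-np.pi/2):
    def f(p):
        e=[]
        for q,x,o in D:
            M=fk(q,p,s); e+=list((M[:3,3]-x)*10)+list(R.from_matrix(M[:3,:3].T@R.from_rotvec(o).as_matrix()).as_rotvec())
        return e
    S=least_squares(f,[.34,.4,0,.4,0,.3,0,-2.5,o7,0])
    if best is None or S.cost<best[0]: best=(S.cost,s,S.x)
print(best)
E
```

```text
(np.float64(0.46193775208401805), (1, -1, -1, -1), array([-0.75106837,  0.78324505, -0.19110257,  0.18543996, -0.20541332,
       -0.09119956,  0.34611514, -2.50879081,  1.79144296,  0.57112725]))
```

```bash
python3 - <<'E'
from kin import *
import itertools
out=[]
for s in itertools.product([1,-1],repeat=4):
 for ax in itertools.product('xyz',repeat=2):
  for s2 in itertools.product([1,-1],repeat=2):
   for o7 in (0,np.pi/2,np.pi,-np.pi/2):
    def f(p):
        e=[]
        for q,x,o in D:
            M=(R.from_euler('z',s[0]*q[0]+p[0])*R.from_euler('y',q[1])*R.from_euler(ax[0],s[1]*q[2])*R.from_euler('y',s2[0]*q[3])*R.from_euler(ax[1],s[2]*q[4])*R.from_euler('y',s2[1]*q[5]+p[2])*R.from_euler('z',s[3]*q[6]+p[1]))
            e+=list((M.inv()*R.from_rotvec(o)).as_rotvec())
        return e
    S=least_squares(f,[-2.5,o7,0],max_nfev=12); out.append((S.cost,s,s2,ax,S.x))
out.sort(key=lambda t:t[0])
for o in out[:6]: print(o)
E
```

```text
(np.float64(1.2965249052337912e-07), (-1, -1, -1, -1), (1, 1), ('z', 'z'), array([ 2.11267094e-04,  1.57114832e+00, -5.34941704e-05]))
(np.float64(1.2965249052969494e-07), (-1, -1, -1, -1), (1, 1), ('z', 'z'), array([-6.28297404e+00,  1.57114832e+00, -5.34930350e-05]))
(np.float64(1.2965249053502845e-07), (-1, -1, -1, -1), (1, 1), ('z', 'z'), array([ 2.11260408e-04,  1.57114832e+00, -5.34909784e-05]))
(np.float64(1.2965274629504617e-07), (-1, -1, -1, -1), (1, 1), ('z', 'z'), array([ 2.10862904e-04,  1.57114788e+00, -5.36314891e-05]))
(np.float64(0.03305154727344434), (1, 1, 1, 1), (1, 1), ('z', 'z'), array([ 0.355176  , -1.53654025,  0.04048492]))
(np.float64(0.03305154727344457), (1, 1, 1, 1), (1, 1), ('z', 'z'), array([0.35517601, 4.74664506, 0.04048493]))
```

>>> {"fn": "step_arm", "kwargs": {
  "moves": [
    [20,0,-24,0,-0.05,0,60],
    [40,0,-48,0,-0.15,0,60],
    [64,0,-77,0,-0.25,0,60]
  ]
}}

```text
clock: 2.45
tcp_pos: [0.447, -0.1631, 0.2019]
orientation: [-2.929, -0.21, -0.842]
contact_force: [1.0, 0.8, -0.6]
grip_width: 0.0601
gripper_force: 0.0
```

```bash
cat > log.py <<'E'
from h import *
o=r.get_obs(); open('D.jsonl','a').write(json.dumps([list(o['joints']),list(o['tcp_pos']),list(o['orientation'])])+'\n'); print(np.round(o['joints'],3),o['tcp_pos'])
E
python3 log.py
```

```text
[ 1.057  0.078 -0.617  2.334 -0.823  0.412 -0.266] [ 0.44700315 -0.1630956   0.20194835]
```

>>> {"fn": "step_arm", "kwargs": {
  "moves": [
    [30,0,-20,0,-0.15,0,60],
    [60,0,-40,0,-0.3,0,60],
    [80,10,-60,0,-0.4,0.1,60]
  ]
}}

```text
clock: 2.75
tcp_pos: [0.4784, -0.1603, 0.2718]
orientation: [-2.983, -0.2, -0.496]
contact_force: [2.4, 1.7, -1.1]
grip_width: 0.0599
gripper_force: 0.0
```

```bash
python3 log.py
```

```text
[ 0.863  0.073 -0.531  2.058 -0.276  0.779 -0.926] [ 0.47843156 -0.16031893  0.27183653]
```

>>> {"fn": "step_arm", "kwargs": {
  "moves": [
    [40,0,0,0,0.1,0,60],
    [80,-40,0,0,0.2,0,60],
    [120,-80,0,0,0.4,0,60]
  ]
}}

```text
clock: 3.05
tcp_pos: [0.5751, -0.0794, 0.3174]
orientation: [-2.827, -0.168, -1.013]
contact_force: [1.5, 3.4, 0.2]
grip_width: 0.0602
gripper_force: 0.0
```

```bash
python3 log.py; cat >> kin.py <<'E'
def chain(q):
    return [R.from_euler('z',-q[0]),R.from_euler('y',q[1])*R.from_euler('z',-q[2]),R.from_euler('y',q[3])*R.from_euler('z',-q[4]),R.from_euler('y',q[5])*R.from_euler('z',-q[6]+np.pi/2)]
def A(q):
    # position = sum of Jacobian blocks * link vectors
    B=[];M=R.identity()
    c=[R.from_euler('z',-q[0]),R.from_euler('y',q[1]),R.from_euler('z',-q[2]),R.from_euler('y',q[3]),R.from_euler('z',-q[4]),R.from_euler('y',q[5])]
    for i,x in enumerate(c):
        M=M*x; B.append(M.as_matrix())
    b1,b2,b3,b4,b5,b6=B
    return np.hstack([[[0],[0],[1]],b1[:,[0,1]],b2,b3[:,:2],b4,b5[:,:2],b6]),M*R.from_euler('z',-q[6]+np.pi/2)
E
python3 - <<'E'
from kin import *
D+= [json.loads(l) for l in open('D.jsonl')]
np.set_printoptions(precision=4,suppress=True)
M=np.vstack([A(q)[0] for q,_,_ in D]); b=np.hstack([x for _,x,_ in D])
lam=2e-4
for l in(1e-3,1e-4,1e-5):
    p=np.linalg.solve(M.T@M+l*np.eye(M.shape[1]),M.T@b); print(p, np.abs(M@p-b).max())
E
```

```text
[ 0.839  0.032 -0.652  2.129 -0.679  0.427 -0.715] [ 0.57507887 -0.07943591  0.31742002]
[ 0.2682  0.0103 -0.0159 -0.0142 -0.0159  0.5405  0.0185 -0.0096 -0.0065
 -0.0096  0.4463 -0.0054 -0.0054 -0.0037 -0.0054  0.3276] 0.0018690591254759692
[ 0.2849  0.0012 -0.0153 -0.0017 -0.0153  0.5417  0.0022 -0.015  -0.0007
 -0.015   0.4695 -0.0007 -0.0008 -0.0004 -0.0008  0.3272] 0.00019605438592007474
[ 0.2869  0.0001 -0.0153 -0.0002 -0.0153  0.5418  0.0002 -0.0156 -0.0001
 -0.0156  0.4722 -0.0001 -0.0002 -0.     -0.0002  0.327 ] 1.9707916382616375e-05
```

```bash
cat >> kin.py <<'E'
PV=np.array([.2871,0,-.0153,0,-.0153,.5418,0,-.0156,0,-.0156,.4724,0,0,0,0,.327])
def FK(q):
    a,M=A(q); return a@PV,M.as_matrix()
def ik(grasp,Rt,q0=None,n=20,fixj1=None):
    tcp=np.array(grasp)+.0187*Rt[:,2]; rng=np.random.default_rng(0); best=None
    lo,hi=LIM[:,0]+.03,LIM[:,1]-.03
    def f(q):
        x,M=FK(q); return np.r_[(x-tcp)*10,R.from_matrix(M.T@Rt).as_rotvec(),.003*(q-(lo+hi)/2)[[2,3,5]]]
    for i in range(n):
        s=q0 if (i==0 and q0 is not None) else rng.uniform(lo,hi)
        S=least_squares(f,np.clip(s,lo+1e-3,hi-1e-3),bounds=(lo,hi),max_nfev=60)
        e=np.linalg.norm(f(S.x)[:6])
        if best is None or e<best[0]-1e-3: best=(e,S.x)
    return best
E
python3 - <<'E'
from kin import *
np.set_printoptions(precision=2,suppress=True)
X=np.array([0.4853,-0.1579,0.1515,0.098,-0.0593,-0.0268])
g=R.from_euler('ZYX',X[3:]).as_matrix()@[-.033,0,-.025]+X[:3]; print(g)
for d in (0,.05):
  for t in (10,20,25,30,35,40):
    Rt=toolR(X[3],np.radians(t))
    for fl in (0,1):
        Rf=Rt@np.diag([-1,-1,1]) if fl else Rt
        print(d,t,fl,*ik(g-d*Rf[:,2],Rf))
yaw=-.194; u=np.array([np.cos(yaw),np.sin(yaw)]); v=np.array([-u[1],u[0]])
for s in (0,.06):
  m=np.array([.6745,-.024])+s*v
  for t in (35,45):
    Rt=toolR(yaw,np.radians(t)); print('rail',s,t,*ik([*(m-.033*u),.275],Rt), *ik([*(m-.1*u),.33],Rt))
E
```

```text
[ 0.45 -0.16  0.12]
0 10 0 4.504326021679964e-05 [ 0.98  0.4  -0.85  2.18  0.47  0.57 -1.67]
0 10 1 1.3119278002647574e-05 [ 0.28  0.28 -0.03  2.22 -0.11  0.48  2.01]
0 20 0 0.00014928529407884483 [ 1.05  0.35 -0.85  2.29  0.47  0.31 -1.62]
0 20 1 1.672249028626239e-05 [ 0.26  0.24  0.04  2.33 -0.54  0.28  2.47]
0 25 0 0.00011593397151044143 [ 1.39  0.54 -1.25  2.32  1.1   0.39 -2.16]
0 25 1 2.1818840600749232e-05 [ 0.32  0.24  0.01  2.38 -0.98  0.21  2.93]
0 30 0 2.0676509024066665e-05 [ 1.34  0.46 -1.13  2.38  1.29  0.2  -2.35]
0 30 1 2.0676559658983118e-05 [ 1.34  0.46 -1.13  2.38  1.29  0.2   0.79]
0 35 0 0.007208908045541298 [ 1.54  0.68 -1.38  2.41  1.68  0.38 -2.63]
0 35 1 0.0072089080426730985 [ 1.54  0.68 -1.38  2.41  1.68  0.38  0.51]
0 40 0 0.06758186966031338 [ 1.58  0.72 -1.38  2.41  1.73  0.33 -2.62]
0 40 1 0.06758186966635313 [ 1.58  0.72 -1.38  2.41  1.73  0.33  0.52]
0.05 10 0 0.0003719400433203414 [ 0.57  0.2  -0.34  2.18  0.02  0.6  -1.25]
0.05 10 1 1.1002341316299511e-05 [ 0.28  0.18 -0.03  2.2  -0.1   0.6   2.  ]
0.05 20 0 0.00023515577599144815 [ 0.97  0.19 -0.7
[... 578 characters left out ...]
391878189 [ 1.44  0.28 -1.    2.41 -1.07  0.2   0.09]
0.05 40 1 0.11941635512576639 [ 1.42  0.29 -0.97  2.41 -1.17  0.22 -2.93]
rail 0 35 1.3304412840748155e-05 [-0.08  0.18 -0.1   2.06  0.62  0.39 -2.45] 1.990458318704369e-05 [-0.26 -0.01  0.03  2.13  0.5   0.51 -2.37]
rail 0 45 0.0178342477244531 [-0.63  0.16  0.47  2.22  1.48  0.2   2.93] 1.3357499987971665e-05 [-0.28 -0.04  0.    2.25  1.02  0.38 -2.9 ]
rail 0.06 35 7.055135485400607e-05 [-0.28  0.2  -0.    2.03  0.67  0.44 -2.59] 1.1476911184286304e-05 [-0.33  0.03 -0.03  2.09  0.6   0.57 -2.56]
rail 0.06 45 1.6327938239996686e-05 [-1.35  0.51  1.35  2.2  -1.34  0.2  -0.74] 0.03003900237792389 [-0.44 -0.    0.05  2.19  0.97  0.47 -2.93]
```

```bash
sed -i 's/radians(40)/radians(25)/' a.py; python3 a.py .06; python3 - <<'E'
from kin import *
np.set_printoptions(precision=2,suppress=True)
X=np.array([0.4853,-0.1579,0.1515,0.098,-0.0593,-0.0268])
g=R.from_euler('ZYX',X[3:]).as_matrix()@[-.033,0,-.025]+X[:3]
q=r.get_obs()['joints']
Rt=toolR(X[3],np.radians(25))
for d in (.1,.06,.03,0):
    e,q=ik(g-d*Rt[:,2],Rt,q,1); print(d,e,q)
E
```

```text
move [-210.4   75.6   19.1] [-0.102 -0.256 -0.003] t 3.05
[ 0.57507887 -0.07943591  0.31742002] [ 0.83869165  0.03180153 -0.65234011  2.12867939 -0.67908459  0.42733755
 -0.71461783] [1.51813001 3.39080207 0.22790685] 0.06024482389426767
0.1 1.4140985842319842e-05 [ 0.41 -0.01 -0.04  2.37 -0.48  0.44 -0.69]
0.06 1.5912028644231853e-05 [ 0.36  0.09 -0.01  2.38 -0.6   0.33 -0.58]
0.03 1.6723660025053352e-05 [ 0.3   0.16  0.04  2.39 -0.77  0.27 -0.42]
0 1.6254883976157617e-05 [ 0.21  0.24  0.13  2.39 -1.07  0.23 -0.13]
```

```bash
python3 - <<'E'
from h import *
X=np.array([0.4853,-0.1579,0.1515,0.098,-0.0593,-0.0268])
g=R.from_euler('ZYX',X[3:]).as_matrix()@[-.033,0,-.025]+X[:3]
t=toolR(X[3],np.radians(25))
go(g-.06*t[:,2]+[-.01,0,.09],t); go(g-.06*t[:,2],t)
E
```

```text
move [-160.6   66.3  -56. ] [-0.102 -0.256 -0.003] t 3.05
move [-210.4   75.6   19.1] [-0.102 -0.256 -0.003] t 3.05
```

>>> {"fn": "step_arm", "kwargs": {
  "moves": [
    [-40,16,-14,-0.03,-0.06,0,60],
    [-80,33,-28,-0.05,-0.13,0,60],
    [-120,50,-42,-0.08,-0.2,0,60],
    [-161,66,-56,-0.102,-0.256,-0.003,60],
    [-161,66,-56,-0.102,-0.256,-0.003,60],
    [-185,71,-20,-0.102,-0.256,-0.003,60],
    [-210,76,19,-0.102,-0.256,-0.003,60],
    [-210,76,19,-0.102,-0.256,-0.003,60]
  ]
}}

```text
clock: 3.85
tcp_pos: [0.4305, -0.162, 0.1553]
orientation: [-3.039, -0.15, -0.649]
contact_force: [-0.9, 1.0, -0.5]
grip_width: 0.0603
gripper_force: 0.0
```

```bash
python3 a.py 0
```

```text
move [ 9.1  2.5 56.3] [-0.01   0.015 -0.001] t 3.85
[ 0.43052399 -0.16200864  0.15532584] [ 0.90498702  0.13433052 -0.57135389  2.35319645 -0.37682149  0.31839397
 -0.78298839] [-0.90541607  1.01017131 -0.48326893] 0.06031939751224546
```

>>> {"fn": "step_arm", "kwargs": {
  "moves": [
    [9,2.5,5,-0.01,0.015,0,60],
    [9,2.5,20,-0.01,0.015,0,55],
    [9,2.5,35,-0.01,0.015,0,50],
    [9,2.5,50,-0.01,0.015,0,45],
    [9,2.5,56,-0.01,0.015,0,40],
    [9,2.5,56,-0.01,0.015,0,40]
  ]
}}

```text
clock: 4.45
tcp_pos: [0.4681, -0.1642, 0.1166]
orientation: [-3.048, -0.149, -0.699]
contact_force: [-0.1, 1.1, 0.3]
grip_width: 0.0402
gripper_force: 0.0
```

```bash
python3 a.py 0
```

```text
move [-9.2 -4.   5.5] [ 0.01  -0.014  0.002] t 4.45
[ 0.46813389 -0.16419613  0.11663432] [ 0.55864327  0.23555651 -0.26034042  2.35879909 -0.67175969  0.17276905
 -0.51342191] [-0.0689719   1.08643995  0.28942971] 0.040189116702307646
```

>>> {"fn": "step_arm", "kwargs": {
  "moves": [
    [-5,-2,3,0.01,-0.014,0,40],
    [-9,-4,5.5,0.01,-0.014,0,40],
    [-9,-4,5.5,0.01,-0.014,0,40]
  ]
}}

```text
clock: 4.75
tcp_pos: [0.46, -0.1599, 0.1061]
orientation: [-3.043, -0.153, -0.669]
contact_force: [0.3, -0.2, 0.4]
grip_width: 0.0406
gripper_force: 0.0
```

```bash
python3 a.py 0
```

```text
move [ 2.3  1.1 -0.6] [-0.002  0.004  0.002] t 4.75
[ 0.46000744 -0.15992802  0.10609892] [ 0.54248915  0.24894771 -0.24367748  2.37064473 -0.71113007  0.17246957
 -0.47099229] [ 0.25684776 -0.21954875  0.35233762] 0.0405947336344883
```

Within 3 mm. Now I close.

>>> {"fn": "step_arm", "kwargs": {
  "grip_force": 80,
  "moves": [
    [2,1,0,0,0,0,30],
    [2,1,0,0,0,0,15],
    [2,1,0,0,0,0,0],
    [2,1,0,0,0,0,0],
    [2,1,0,0,0,0,0],
    [2,1,0,0,0,0,0]
  ]
}}

```text
clock: 5.35
tcp_pos: [0.4615, -0.1607, 0.1058]
orientation: [-3.043, -0.153, -0.667]
contact_force: [-1.2, 1.3, 5.5]
grip_width: 0.0062
gripper_force: 78.1
```

```bash
cat > b.py <<'E'
from kin import *
import sys
np.set_printoptions(precision=4,suppress=True)
Rw=r.get_obs(); print(Rw['joints'],Rw['contact_force'],Rw['grip_width'],Rw['gripper_force'])
Rc=R.from_rotvec(Rw['orientation']).as_matrix(); print('up in tool',Rc.T@[0,0,100], 'x',Rc.T@[100,0,0],'y',Rc.T@[0,100,0])
E
python3 b.py
```

```text
[ 0.5356  0.2515 -0.2356  2.3667 -0.7086  0.1755 -0.4738] [-1.1723  1.2642  5.5143] 0.006187104639092774 78.11321139335632
up in tool [ 41.8148  -0.1063 -90.8378] x [90.3848 10.0237 41.5946] y [  9.0611 -99.4963   4.2875]
```

>>> {"fn": "step_arm", "kwargs": {
  "moves": [
    [4,0,-9,0,0,0,0],
    [10,0,-22,0,0,0,0],
    [17,0,-36,0,0,0,0],
    [25,0,-55,0,0,0,0],
    [34,0,-73,0,0,0,0],
    [42,0,-91,0,0,0,0],
    [50,0,-109,0,0,0,0],
    [50,0,-109,0,0,0,0]
  ]
}}

```text
clock: 6.15
tcp_pos: [0.4619, -0.1615, 0.2273]
orientation: [-3.044, -0.153, -0.671]
contact_force: [0.7, -0.6, -1.6]
grip_width: 0.0061
gripper_force: 78.8
```

```bash
python3 b.py; cat > fh.py <<'E'
from kin import *
from scipy.spatial import cKDTree
np.set_printoptions(precision=4,suppress=True)
def held(X0=(0.4853,-0.1579,0.1515,0.098,-0.0593,-0.0268)):
    pass
def fitnow(x0,cams=('scene','top','wrist'),zmin=.0,it=2):
    C=[]
    for n in cams:
        f=grab(n); c=cloud(f).reshape(-1,3); c=c[np.isfinite(c).all(1)]; C.append(c)
    x=np.array(x0,float); P,_=hookline()
    for rr in (.022,.009):
        Q=R.from_euler('ZYX',x[3:]).apply(P)+x[:3]; T_=cKDTree(Q); S=[]
        o=r.get_obs(); Rc=R.from_rotvec(o['orientation']).as_matrix()
        for n,c in zip(cams,C):
            k=c[T_.query(c)[0]<rr]; l=(k-o['tcp_pos'])@Rc
            k=k[~((abs(l[:,0])<.02)&(l[:,2]>-.06)&(l[:,2]<.006)&(abs(l[:,1])<.05))]; print(n,len(k),end=' '); S.append(k[::max(1,len(k)//300)])
        x,e=fithook(np.vstack(S),x); print(x,round(e,2))
    return x
E
python3 - <<'E'
from fh import *
o=r.get_obs(); x0=[.4853,-.1579,.1515,.098,-.0593,-.0268]; 
x0[2]+=o['tcp_pos'][2]-.1058; x0[0]+=o['tcp_pos'][0]-.4615; x0[1]+=o['tcp_pos'][1]+.1607
x=fitnow(x0)
Rh=R.from_euler('ZYX',x[3:]); Rc=R.from_rotvec(o['orientation'])
np.savez('rel.npz',p=Rc.inv().apply(x[:3]-o['tcp_pos']),q=(Rc.inv()*Rh).as_rotvec())
cv2.imwrite('pics/w2.png',load('wrist')['image'][...,::-1])
print('grip in hook',Rh.inv().apply(o['tcp_pos']-.0187*Rc.as_matrix()[:,2]-x[:3]))
E
```

```text
[ 0.3406  0.0062 -0.0162  2.2653 -0.3685  0.4991 -0.8545] [ 0.6894 -0.5764 -1.6135] 0.006090208252822956 78.75983119010925
up in tool [ 42.0197   0.064  -90.7433] x [90.2864  9.993  41.8152] y [  9.0947 -99.4994   4.1412]
scene 229 top 141 wrist 12719 [ 0.4788 -0.159   0.2764  0.0875 -0.112  -0.0009] 1.95
scene 165 top 129 wrist 8415 [ 0.4802 -0.1586  0.2756  0.0834 -0.1054  0.004 ] 1.27
grip in hook [-0.0295 -0.0016 -0.0284]
```

View pics/w2.png

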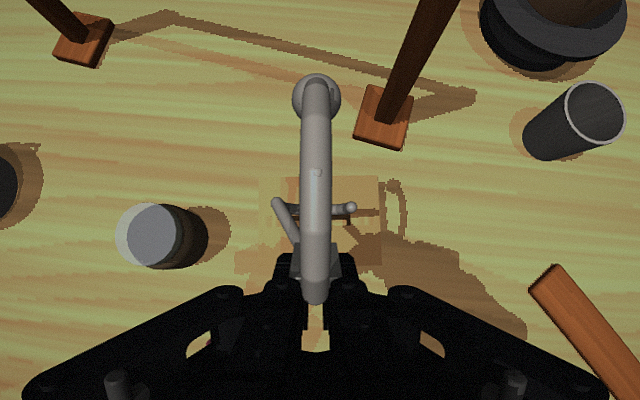

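The wrist view shows the hook held by its shank at (315,270), ball at (316,95), well clear of the block. Next is the move to the rail.

```bash
cat > c.py <<'E'
from kin import *
import sys
np.set_printoptions(precision=3,suppress=True)
z=np.load('rel.npz'); p=z['p']; q=R.from_rotvec(z['q'])
yaw=-.194; u=np.array([np.cos(yaw),np.sin(yaw),0]); v=np.array([-u[1],u[0],0]); mid=np.array([.6745,-.024,0])
def tgt(s,dx,oz,pitch):
    Rh=R.from_euler('ZYX',[yaw,-np.radians(pitch),0]); o=mid+s*v+dx*u+[0,0,oz]
    Rt=Rh*q.inv(); return o-Rt.apply(p),Rt.as_matrix()
def show(s,dx,oz,pitch,chk=True):
    t,Rt=tgt(s,dx,oz,pitch); gr=t-.0187*Rt[:,2]
    o=r.get_obs()
    print((s,dx,oz,pitch),'tcp',t,'tilt',np.degrees(np.arccos(-Rt[2,2])),end=' '); go(gr,Rt)
    if chk: print('   ik',*ik(gr,Rt,o['joints'],6))
E
python3 - <<'E'
from c import *
for P in (14,18):
  for a in((.06,-.08,.36),(.06,0,.36),(.06,0,.303)): show(*a,P)
E
```

```text
(0.06, -0.08, 0.36, 14) tcp [0.596 0.051 0.31 ] tilt 32.80603694133865 move [ 177.7 -197.1  -12.6] [-0.142  0.142  0.241] t 6.3
   ik 1.0575483084230175e-05 [-0.313  0.041 -0.029  2.073  0.523  0.585 -2.464]
(0.06, 0, 0.36, 14) tcp [0.674 0.036 0.31 ] tilt 32.80603694133865 move [ 247.3 -173.9   19.2] [-0.142  0.142  0.241] t 6.3
   ik 1.0228732286440825e-05 [-0.211  0.173 -0.054  1.921  0.47   0.572 -2.347]
(0.06, 0, 0.303, 14) tcp [0.674 0.036 0.253] tilt 32.80603694133865 move [ 223.7 -173.8   71. ] [-0.142  0.142  0.241] t 6.3
   ik 1.1792620754404191e-05 [-0.172  0.238 -0.102  1.983  0.612  0.471 -2.499]
(0.06, -0.08, 0.36, 18) tcp [0.599 0.05  0.309] tilt 36.80599438864098 move [ 180.5 -196.1  -10.5] [-0.151  0.212  0.236] t 6.3
   ik 1.1426403753032837e-05 [-0.329  0.031 -0.032  2.117  0.676  0.526 -2.62 ]
(0.06, 0, 0.36, 18) tcp [0.678 0.035 0.309] tilt 36.80599438864098 move [ 250.1 -172.9   21.2] [-0.151  0.212  0.236] t 6.3
   ik 1.1261859817829783e-05 [-0.209  0.164 -0.072  1.966  0.62   0.504 -2.496]
(0.06, 0, 0.303, 18) tcp [0.678 0.035 0.252] tilt 36.80599438864098 move [ 226.5 -172.8   73.1] [-0.151  0.212  0.236] t 6.3
   ik 1.227256793072776e-05 [-0.158  0.234 -0.133  2.026  0.828  0.418 -2.715]
```

>>> {"fn": "step_arm", "kwargs": {
  "moves": [
    [17,0,-37,0,0,0,0],
    [34,-10,-66,0,0.02,0.03,0],
    [65,-50,-54,-0.03,0.06,0.08,0],
    [95,-90,-42,-0.06,0.1,0.12,0],
    [125,-130,-30,-0.1,0.14,0.16,0],
    [153,-165,-20,-0.12,0.18,0.2,0],
    [180,-196,-10,-0.15,0.212,0.236,0],
    [180,-196,-10,-0.15,0.212,0.236,0]
  ]
}}

```text
clock: 7.1
tcp_pos: [0.5565, -0.0141, 0.3002]
orientation: [2.924, -0.231, 0.924]
contact_force: [0.7, -1.1, -1.1]
grip_width: 0.0059
gripper_force: 78.5
```

>>> {"fn": "step_arm", "kwargs": {
  "moves": [
    [0,0,0,0,0,0,0],
    [0,0,0,0,0,0,0]
  ]
}}

```text
clock: 7.3
tcp_pos: [0.5566, -0.014, 0.3005]
orientation: [2.926, -0.226, 0.922]
contact_force: [-0.4, -0.1, -1.3]
grip_width: 0.0055
gripper_force: 78.7
```

```bash
python3 - <<'E'
from c import *
o=r.get_obs(); print(o['tcp_pos'],o['joints'])
for P in (18,):
  for a in((.06,-.08,.36),(.06,0,.36),(.06,0,.303)): show(*a,P,False)
from fh import *
Rc=R.from_rotvec(o['orientation']); Rh=Rc*q; x0=np.r_[Rc.apply(p)+o['tcp_pos'],Rh.as_euler('ZYX')]; print('pred',x0)
x=fitnow(x0); 
E
```

```text
[ 0.557 -0.014  0.301] [ 0.281 -0.024 -0.486  2.177  0.493  0.459 -2.32 ]
(0.06, -0.08, 0.36, 18) tcp [0.599 0.05  0.309] tilt 36.80599438864098 move [ 31.7 -70.2  10.5] [-0.003  0.03   0.022] t 7.3
(0.06, 0, 0.36, 18) tcp [0.678 0.035 0.309] tilt 36.80599438864098 move [ 97.1 -67.4  56.4] [-0.003  0.03   0.022] t 7.3
(0.06, 0, 0.303, 18) tcp [0.678 0.035 0.252] tilt 36.80599438864098 move [ 64.3 -68.5 103.1] [-0.003  0.03   0.022] t 7.3
pred [ 0.5664 -0.0136  0.3513 -0.1719 -0.2841 -0.0111]
scene 314 top 171 wrist 15481 [ 0.5627 -0.0134  0.3544 -0.1519 -0.3092 -0.0233] 2.58
scene 210 top 134 wrist 8233 [ 0.5644 -0.0142  0.3532 -0.1439 -0.2957 -0.0213] 1.44
```

>>> {"fn": "step_arm", "kwargs": {
  "moves": [
    [10,-23,3,0,0.01,0.01,0],
    [21,-46,7,0,0.02,0.015,0],
    [32,-70,10,0,0.03,0.022,0],
    [32,-70,10,0,0.03,0.022,0],
    [32,-70,10,0,0.03,0.022,0]
  ]
}}

```text
clock: 7.95
tcp_pos: [0.6, 0.0493, 0.3112]
orientation: [2.911, -0.26, 0.972]
contact_force: [-0.0, -0.8, -1.4]
grip_width: 0.0057
gripper_force: 78.7
```

```bash
python3 - <<'E'
from c import *
for a in((.06,-.08,.36),(.06,-.035,.36),(.06,0,.36),(.06,0,.303)): show(*a,18,False)
E
```

```text
(0.06, -0.08, 0.36, 18) tcp [0.599 0.05  0.309] tilt 36.80599438864098 move [-2.  -0.9  1.3] [-0.002 -0.003 -0.002] t 7.95
(0.06, -0.035, 0.36, 18) tcp [0.644 0.042 0.309] tilt 36.80599438864098 move [33.9 -0.3 28.4] [-0.002 -0.003 -0.002] t 7.95
(0.06, 0, 0.36, 18) tcp [0.678 0.035 0.309] tilt 36.80599438864098 move [61.9  0.2 49.4] [-0.002 -0.003 -0.002] t 7.95
(0.06, 0, 0.303, 18) tcp [0.678 0.035 0.252] tilt 36.80599438864098 move [27.6 -0.1 95. ] [-0.002 -0.003 -0.002] t 7.95
```

>>> {"fn": "step_arm", "kwargs": {
  "moves": [
    [16,0,11,0,0,0,0],
    [32,0,23,0,0,0,0],
    [47,0,36,0,0,0,0],
    [62,0,49,0,0,0,0],
    [62,0,49,0,0,0,0],
    [62,0,49,0,0,0,0]
  ]
}}

```text
clock: 8.55
tcp_pos: [0.6756, 0.0331, 0.3063]
orientation: [2.911, -0.263, 0.963]
contact_force: [-3.3, 0.2, -9.4]
grip_width: 0.0059
gripper_force: 81.6
```

```bash
python3 - <<'E'
from c import *
for a in((.06,0,.36),(.06,0,.303)): show(*a,18,False)
print(r.get_obs()['contact_force'])
a=grab('scene')['image'][150:270,200:320,::-1]; b=grab('top')['image'][60:150,250:370,::-1]
cv2.imwrite('pics/c3.png',np.hstack([cv2.resize(a,(400,400)),cv2.resize(b,(400,400))]))
E
```

```text
(0.06, 0, 0.36, 18) tcp [0.678 0.035 0.309] tilt 36.80599438864098 move [ 3.1 -2.1 -0.9] [ 0.002  0.003 -0.003] t 8.55
(0.06, 0, 0.303, 18) tcp [0.678 0.035 0.252] tilt 36.80599438864098 move [-30.9  -2.5  44.8] [ 0.002  0.003 -0.003] t 8.55
[-3.327  0.156 -9.447]
```

View pics/c3.png

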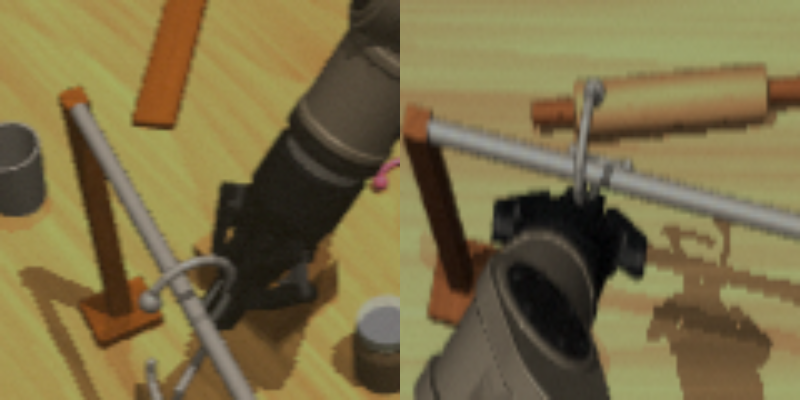

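The scene crop shows the curl spanning the bar, with the ball past it at (150,300). The fingertips brush the bar's underside with about 9 N, and lowering frees them.

>>> {"fn": "step_arm", "kwargs": {
  "moves": [
    [-7,-1,8,0,0,0,0],
    [-15,-1,20,0,0,0,0],
    [-23,-2,33,0,0,0,0],
    [-31,-2,45,0,0,0,0],
    [-31,-2,45,0,0,0,0]
  ]
}}

```text
clock: 9.15
tcp_pos: [0.6808, 0.0366, 0.2551]
orientation: [2.91, -0.259, 0.975]
contact_force: [0.7, -0.8, -1.9]
grip_width: 0.0063
gripper_force: 78.6
```

```bash
python3 - <<'E'
from c import *
show(.06,0,.303,18,False); o=r.get_obs()
print(o['contact_force'],o['joints'])
from fh import *
Rc=R.from_rotvec(o['orientation']); Rh=Rc*q; x0=np.r_[Rc.apply(p)+o['tcp_pos'],Rh.as_euler('ZYX')]; print('pred',x0)
x=fitnow(x0,('scene','top'))
rc=mid+[0,0,.322]; 
for y in(x0,x):
    l=R.from_euler('ZYX',y[3:]).inv().apply(rc-y[:3]); d=R.from_euler('ZYX',y[3:]).inv().apply(v); l=l-d*l[1]/d[1]; print('rail in hook',l, np.hypot(l[0],l[2]))
E
```

```text
(0.06, 0, 0.303, 18) tcp [0.678 0.035 0.252] tilt 36.80599438864098 move [-4.   2.2  1. ] [-0.002 -0.004 -0.002] t 9.15
[ 0.687 -0.824 -1.879] [ 0.131  0.264 -0.471  2.002  0.962  0.491 -2.815]
pred [ 0.6887  0.0365  0.3062 -0.195  -0.3185  0.0032]
scene 395 top 172 [ 0.6879  0.0365  0.3057 -0.1684 -0.3542 -0.022 ] 3.66
scene 225 top 78 [ 0.6895  0.0352  0.3076 -0.1766 -0.3276 -0.0079] 1.17
rail in hook [0.0027 0.     0.0157] 0.015920172639983493
rail in hook [0.0015 0.     0.0147] 0.014790440937919863
```

>>> {"fn": "step_arm", "kwargs": {
  "moves": [
    [-3,0,2,0,0,0,0],
    [-5,0,4,0,0,0,0],
    [-5,0,5,0,0,0,0],
    [-5,0,5,0,0,0,0]
  ]
}}

```text
clock: 9.65
tcp_pos: [0.6809, 0.0385, 0.2506]
orientation: [2.91, -0.257, 0.98]
contact_force: [-3.0, 1.1, 5.4]
grip_width: 0.0056
gripper_force: 79.4
```

```bash
python3 - <<'E'
from c import *
o=r.get_obs(); print(o['contact_force'],o['joints'])
Rc=R.from_rotvec(o['orientation']); Rh=Rc*q; l=Rh.inv().apply(mid+[0,0,.322]-Rc.apply(p)-o['tcp_pos']); d=Rh.inv().apply(v); l-=d*l[1]/d[1]; print(l,np.hypot(l[0],l[2]))
E
```

```text
[-2.988  1.083  5.393] [ 0.121  0.269 -0.463  2.009  0.989  0.483 -2.844]
[0.005 0.    0.02 ] 0.020382022886400175
```

The curl now rests on the bar, with about 5 N upward on the tool. Releasing.

>>> {"fn": "step_arm", "kwargs": {
  "grip_force": 20,
  "moves": [
    [0,0,0,0,0,0,6],
    [0,0,0,0,0,0,8],
    [0,0,0,0,0,0,10],
    [0,0,0,0,0,0,14],
    [0,0,0,0,0,0,20],
    [0,0,0,0,0,0,30],
    [0,0,0,0,0,0,40],
    [0,0,0,0,0,0,40]
  ]
}}

```text
clock: 10.45
tcp_pos: [0.6797, 0.0372, 0.2482]
orientation: [2.911, -0.26, 0.974]
contact_force: [0.4, -0.3, -0.0]
grip_width: 0.0398
gripper_force: 0.0
```

>>> {"fn": "step_arm", "kwargs": {
  "moves": [
    [0,0,-8,0,0,0,40],
    [0,0,-20,0,0,0,40],
    [0,0,-35,0,0,0,40],
    [0,0,-52,0,0,0,40],
    [0,0,-70,0,0,0,40],
    [0,0,-95,0,0,0,40],
    [0,0,-120,0,0,0,40],
    [0,0,-120,0,0,0,40]
  ]
}}

```text
clock: 11.25
tcp_pos: [0.6085, 0.052, 0.3481]
orientation: [2.909, -0.258, 0.983]
contact_force: [0.6, 0.7, 0.3]
grip_width: 0.0397
gripper_force: 0.0
```

```bash
python3 - <<'E'
from c import *
o=r.get_obs(); print(o['tcp_pos'],o['contact_force'],o['joints'])
from fh import *
x=fitnow([.687,.036,.30,-.19,-.05,0],('scene','top','wrist'))
Rh=R.from_euler('ZYX',x[3:]); print('seat',Rh.apply([.006,0,-.13])+x[:3],'free end',Rh.apply([.006,-.024,-.11])+x[:3])
cv2.imwrite('pics/w4.png',np.vstack([load('wrist')['image'][...,::-1][::1,:,:]]))
W=cloud(load('top'))
p_=W[150:210,210:275].reshape(-1,3); b=p_[(p_[:,2]>.125)&(p_[:,2]<.145)]; c=b.mean(0); print('bail',c,np.linalg.svd(b[:,:2]-c[:2],full_matrices=False)[2][0],len(b), np.percentile(b[:,0],[1,99]))
E
```

```text
[0.609 0.052 0.348] [0.638 0.733 0.317] [ 0.209  0.035 -0.569  2.026  0.624  0.597 -2.539]
scene 267 top 222 wrist 3610 [ 0.6902  0.0355  0.2998 -0.1964 -0.1715 -0.014 ] 2.47
scene 198 top 156 wrist 2156 [ 0.6895  0.0358  0.3001 -0.1876 -0.1906 -0.0106] 1.24
seat [0.7192 0.0287 0.1736] free end [0.711  0.0061 0.1935]
bail [0.4988 0.2668 0.1351] [-0.9493  0.3143] 65 [0.4499 0.5486]
```

View pics/w4.png

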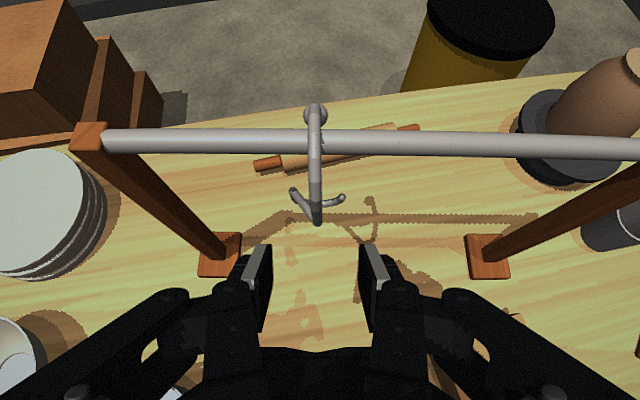

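The wrist view shows the hook hanging on the rail at (315,140), its lower curl at (318,205), and the gripper clear. Next I check which tilts are feasible for picking up the pail and inserting it.

```bash
python3 - <<'E'
from kin import *
np.set_printoptions(precision=2,suppress=True)
q0=r.get_obs()['joints']
print('final')
yaw=-.19;u=np.array([np.cos(yaw),np.sin(yaw),0]); v=np.array([-u[1],u[0],0])
for t in (40,45,50,55,60):
    Rt=toolR(yaw,np.radians(t))
    for z,off in((.175,0),(.21,0),(.21,-.06)):
        e,qq=ik(np.array([.71,.03,0])-.040*u+off*v+[0,0,z],Rt,q0,8); print(t,z,off,round(e,3),qq)
print('pick')
for t in(20,25,30): 
    e,qq=ik([.463,.279,.132],toolR(-.32,np.radians(t)),q0,8); print(t,round(e,3),qq)
print('repick')
for pt in ([.55,.2],[.6,.15],[.6,.25],[.65,.2]):
  for t in(40,45,50,55):
    e,qq=ik([*pt,.132],toolR(-.0,np.radians(t)),q0,8); print(pt,t,round(e,3),qq)
E
python3 - <<'E'
import sys; sys.path.insert(0,'.')
import os; os.chdir('.')
from fh import *
x=fitnow([.6895,.0358,.3,-.19,-.19,0],('scene','top','wrist'))
E
```

```text
final
40 0.175 0 0.0 [-0.01  0.39 -0.33  2.11  1.59  0.42  2.8 ]
40 0.21 0 0.01 [-1.11  0.54  1.08  2.15 -1.34  0.2  -0.75]
40 0.21 -0.06 0.012 [-0.26  0.29  0.11  2.16  1.49  0.2   2.93]
45 0.175 0 0.0 [ 0.17  0.44 -0.57  2.15  1.85  0.57  2.58]
45 0.21 0 0.0 [ 0.12  0.36 -0.5   2.14  1.71  0.5   2.71]
45 0.21 -0.06 0.0 [-0.02  0.3  -0.19  2.19  1.88  0.33  2.57]
50 0.175 0 0.0 [ 0.21  0.48 -0.63  2.2   2.04  0.69  2.42]
50 0.21 0 0.0 [ 0.34  0.44 -0.79  2.17  1.92  0.69  2.57]
50 0.21 -0.06 0.0 [-0.06  0.31 -0.16  2.24  2.19  0.42  2.25]
55 0.175 0 0.0 [ 0.23  0.52 -0.68  2.24  2.18  0.82  2.3 ]
55 0.21 0 0.0 [ 0.05  0.39 -0.46  2.23  2.12  0.67  2.28]
55 0.21 -0.06 0.0 [-0.11  0.34 -0.12  2.29  2.39  0.54  2.03]
60 0.175 0 0.0 [ 0.46  0.7  -1.01  2.26  2.27  1.1   2.39]
60 0.21 0 0.0 [ 0.2   0.47 -0.66  2.26  2.22  0.86  2.23]
60 0.21 -0.06 0.0 [-0.06  0.37 -0.19  2.33  2.48  0.7   1.95]
pick
20 0.0 [-1.24  0.38  0.49  2.16  0.29  0.5  -2.93]
25 0.0 [-1.48  0.45  0.74  2.2   0.25  0.42 -2.93]
30 0.0 [-1.65  0.53  0.91  2.24  0.2   0.35 -2.93]
repick
[0.55, 0.2] 40 0.0 [-0.26  0.4 
[... 444 characters left out ...]
.64  2.36  2.28  0.94  2.12]
[0.6, 0.25] 40 0.0 [-0.52  0.45 -0.2   2.16  1.67  0.5   2.51]
[0.6, 0.25] 45 0.0 [-0.55  0.47 -0.2   2.21  1.87  0.59  2.29]
[0.6, 0.25] 50 0.0 [-0.47  0.51 -0.32  2.24  2.    0.75  2.17]
[0.6, 0.25] 55 0.0 [-0.44  0.55 -0.39  2.27  2.09  0.9   2.07]
[0.65, 0.2] 40 0.0 [-0.04  0.54 -0.62  2.09  1.73  0.62  2.68]
[0.65, 0.2] 45 0.0 [-0.14  0.53 -0.51  2.14  1.94  0.64  2.44]
[0.65, 0.2] 50 0.0 [-0.33  0.52 -0.3   2.2   2.13  0.66  2.18]
[0.65, 0.2] 55 0.0 [-0.19  0.59 -0.5   2.22  2.21  0.87  2.16]
scene 314 top 188 wrist 3496 [ 0.6828  0.037   0.2992 -0.1516 -0.0956 -0.0162] 2.32
scene 252 top 114 wrist 2166 [ 0.6828  0.037   0.3002 -0.1598 -0.0752 -0.0248] 0.94
```

```bash
python3 - <<'E'
from kin import *
np.set_printoptions(precision=2,suppress=True)
q0=np.array([-.2,.5,-.4,2.2,2.,.7,-.9]); F=np.diag([-1,-1,1])
h=np.array([.9493,-.3143,0])
for t in(40,45,50,55):
  Rt=toolR(-.32,np.radians(t))@F
  for back in (0,.06):
    for n,g in (('pick',np.array([.499,.267,.132])-.038*h),('pick+60',np.array([.499,.267,.192])-.038*h)):
      e,qq=ik(g-back*Rt[:,2],Rt,q0,20); print(t,back,n,round(e,3),qq)
E
```

```text
40 0 pick 0.0 [-0.93  0.41 -0.13  2.24  1.24  0.78 -0.83]
40 0 pick+60 0.0 [-0.93  0.29 -0.12  2.21  1.09  0.83 -0.64]
40 0.06 pick 0.0 [-1.05  0.3  -0.08  2.25  1.07  0.84 -0.72]
40 0.06 pick+60 0.0 [-1.08  0.19 -0.05  2.2   0.95  0.91 -0.54]
45 0 pick 0.0 [-0.99  0.44 -0.11  2.27  1.32  0.85 -0.96]
45 0 pick+60 0.0 [-1.01  0.31 -0.08  2.24  1.19  0.88 -0.77]
45 0.06 pick 0.0 [-1.12  0.33 -0.07  2.27  1.16  0.91 -0.86]
45 0.06 pick+60 0.0 [-1.14  0.21 -0.04  2.23  1.05  0.96 -0.68]
50 0 pick 0.0 [-1.05  0.47 -0.08  2.28  1.39  0.92 -1.08]
50 0 pick+60 0.0 [-1.07  0.34 -0.06  2.26  1.27  0.94 -0.89]
50 0.06 pick 0.0 [-1.16  0.38 -0.09  2.29  1.24  0.98 -0.99]
50 0.06 pick+60 0.0 [-1.2   0.25 -0.03  2.26  1.13  1.02 -0.81]
55 0 pick 0.0 [-1.05  0.52 -0.13  2.29  1.45  1.03 -1.18]
55 0 pick+60 0.0 [-1.13  0.38 -0.04  2.28  1.34  1.01 -1.  ]
55 0.06 pick 0.0 [-1.23  0.43 -0.05  2.31  1.29  1.05 -1.11]
55 0.06 pick+60 0.0 [-1.26  0.3  -0.02  2.29  1.2   1.08 -0.93]
```

>>> {"fn": "step_arm", "kwargs": {
  "moves": [
    [-12,0,-20,0,0,-0.1,45],
    [-28,-8,-36,0,0,-0.25,50],
    [-42,-20,-52,0,0,-0.4,50],
    [-57,-35,-67,0,0,-0.55,50],
    [-72,-50,-82,0,0,-0.7,50],
    [-87,-64,-97,0,0,-0.85,50],
    [-102,-77,-112,0,0,-1.0,50],
    [-118,-89,-126,0,0,-1.15,50]
  ]
}}

```text
clock: 12.35
tcp_pos: [0.4566, 0.1693, 0.3728]
orientation: [2.342, 1.247, 0.693]
contact_force: [0.2, -0.2, 0.2]
grip_width: 0.0499
gripper_force: 0.0
```

>>> {"fn": "step_arm", "kwargs": {
  "moves": [
    [0,0,0,0,0,-0.15,50],
    [0,0,0,0,0,-0.3,50],
    [0,0,0,0,0,-0.45,50],
    [0,0,0,0,0,-0.6,50],
    [0,0,0,0,0,-0.75,50],
    [0,0,0,0,0,-0.9,50],
    [0,0,0,0,0,-1.05,50],
    [0,0,0,0,0,-1.2,50]
  ]
}}

```text
clock: 13.15
tcp_pos: [0.4573, 0.1685, 0.3724]
orientation: [1.164, 2.228, 0.244]
contact_force: [0.4, 0.7, 0.0]
grip_width: 0.0502
gripper_force: 0.0
```

```bash
cat > d.py <<'E'
from kin import *
import sys
np.set_printoptions(precision=3,suppress=True)
h=np.array([.9493,-.3143,0]); F=np.diag([-1,-1,1]); C=np.array([.499,.267,.132])
def pick(back,up=0,t=50,off=.038):
    Rt=toolR(-.32,np.radians(t))@F; g=C-off*h-back*Rt[:,2]+[0,0,up]; go(g,Rt)
E
python3 -c "
from d import *
o=r.get_obs();print(o['joints'],o['tcp_pos']);pick(.08,.06);pick(.08)"
```

```text
[-0.181 -0.181 -0.56   2.14   0.57   0.833 -0.466] [0.457 0.169 0.372]
move [176.7 -11.3  75.6] [-0.001 -0.25  -0.676] t 13.15
move [202.4 -36.5 123.6] [-0.001 -0.25  -0.676] t 13.15
```

>>> {"fn": "step_arm", "kwargs": {
  "moves": [
    [22,-1,9,0,-0.03,-0.08,50],
    [44,-3,18,0,-0.06,-0.17,50],
    [66,-4,28,0,-0.09,-0.26,50],
    [88,-5,38,0,-0.12,-0.35,50],
    [110,-7,47,0,-0.16,-0.43,50],
    [132,-8,56,0,-0.19,-0.51,50],
    [155,-10,66,0,-0.22,-0.6,50],
    [177,-11,76,0,-0.25,-0.676,50]
  ]
}}

```text
clock: 13.95
tcp_pos: [0.4192, 0.2957, 0.2307]
orientation: [0.365, 2.244, -0.17]
contact_force: [0.4, -0.5, -0.7]
grip_width: 0.0499
gripper_force: 0.0
```

>>> {"fn": "step_arm", "kwargs": {
  "moves": [
    [0,0,0,0,0,0,50],
    [0,0,0,0,0,0,50]
  ]
}}

```text
clock: 14.15
tcp_pos: [0.4192, 0.2949, 0.2312]
orientation: [0.37, 2.246, -0.169]
contact_force: [0.2, -0.7, -0.1]
grip_width: 0.0501
gripper_force: 0.0
```

```bash
python3 - <<'E'
from d import *
o=r.get_obs();print(o['joints'],o['tcp_pos']);pick(.08,.06);pick(.08);pick(0)
f=grab('wrist');W=cloud(f);c=W.reshape(-1,3);l=c-C
m=(abs(c[:,2]-.133)<.008)&(np.hypot(l[:,0],l[:,1])<.065)&(abs(l[:,:2]@[.3143,.9493])<.02); b=c[m]; print(m.sum(), b.mean(0),np.linalg.svd(b[:,:2]-b[:,:2].mean(0),full_matrices=False)[2][0], (l[m]@h).min(),(l[m]@h).max(),b[:,2].max())
E
```

```text
[-0.517  0.339 -0.857  2.21   1.213  1.286 -0.863] [0.419 0.295 0.231]
move [ 0.1 -1.4 -0.4] [-0.002 -0.002 -0.005] t 14.15
move [46.  -1.6 38.3] [-0.002 -0.002 -0.005] t 14.15
move [ 45.9  -1.4 118.3] [-0.002 -0.002 -0.005] t 14.15
505 [0.487 0.273 0.133] [ 0.95  -0.312] -0.05293789316113895 0.05269448284902285 0.1354743587075645
```

>>> {"fn": "step_arm", "kwargs": {
  "moves": [
    [16,0,14,0,0,0,50],
    [31,0,27,0,0,0,50],
    [46,0.5,40,0,0,0,50],
    [46,0.5,60,0,0,0,50],
    [46,0.5,80,0,0,0,50],
    [46,0.5,100,0,0,0,45],
    [46,0.5,117,0,0,0,40],
    [46,0.5,117,0,0,0,40]
  ]
}}

```text
clock: 15.0
tcp_pos: [0.4787, 0.2738, 0.1225]
orientation: [0.376, 2.241, -0.171]
contact_force: [-0.2, -0.1, -0.1]
grip_width: 0.0402
gripper_force: 0.0
```

```bash
python3 -c "
from d import *
o=r.get_obs();print(o['joints'],o['tcp_pos'],o['contact_force']);pick(0)"
```

```text
[-0.512  0.577 -0.725  2.245  1.492  1.245 -1.072] [0.479 0.274 0.122] [-0.203 -0.053 -0.109]
move [ 3.4 -0.1 -0.1] [-0.006  0.002 -0.01 ] t 15.0
```

>>> {"fn": "step_arm", "kwargs": {
  "grip_force": 100,
  "moves": [
    [3,0,0,0,0,0,30],
    [3,0,0,0,0,0,15],
    [3,0,0,0,0,0,0],
    [3,0,0,0,0,0,0],
    [3,0,0,0,0,0,0],
    [3,0,0,0,0,0,0]
  ]
}}

```text
clock: 15.6
tcp_pos: [0.4746, 0.2777, 0.1208]
orientation: [0.369, 2.242, -0.167]
contact_force: [-4.0, -0.7, 6.3]
grip_width: 0.003
gripper_force: 98.2
```

```bash
python3 - <<'E'
from d import *
o=r.get_obs();print(o['joints'],o['contact_force'],o['grip_width'],o['gripper_force'])
Rc=R.from_rotvec(o['orientation']).as_matrix(); print('up',Rc.T@[0,0,100]); pick(0)
from fh import *
x=fitnow([.683,.037,.3,-.17,-.08,0],('scene','top'))
Rh=R.from_euler('ZYX',x[3:]); print('seat',Rh.apply([.006,0,-.13])+x[:3],'free end',Rh.apply([.006,-.024,-.11])+x[:3])
E
```

```text
[-0.521  0.582 -0.73   2.247  1.493  1.25  -1.08 ] [-3.957 -0.704  6.277] 0.0030472589670253116 98.16368848085403
up [-76.738   0.442 -64.117]
move [-1.3 -2.5  2.7] [-0.001  0.002 -0.006] t 15.6
scene 331 top 221 [ 0.686   0.0355  0.3008 -0.1882 -0.0396 -0.0421] 1.68
scene 263 top 157 [ 0.686   0.0353  0.302  -0.1926 -0.0362 -0.0454] 1.12
seat [0.6954 0.0275 0.1724] free end [0.6903 0.005  0.1935]
```

>>> {"fn": "step_arm", "kwargs": {
  "moves": [
    [-8,0,-6,0,0,0,0],
    [-19,0,-16,0,0,0,0],
    [-34,0,-28,0,0,0,0],
    [-50,0,-42,0,0,0,0],
    [-65,0,-54,0,0,0,0],
    [-80,0,-67,0,0,0,0],
    [-92,0,-77,0,0,0,0],
    [-92,0,-77,0,0,0,0]
  ]
}}

```text
clock: 16.5
tcp_pos: [0.4749, 0.2777, 0.242]
orientation: [0.371, 2.242, -0.164]
contact_force: [-0.1, 0.5, -3.3]
grip_width: 0.0028
gripper_force: 98.0
```

```bash
cat > pl.py <<'E'
from d import *
def pailfit(cams=('wrist',)):
    # straight bail line in world, seen now; prior from tool pose
    o=r.get_obs(); Rc=R.from_rotvec(o['orientation']).as_matrix(); g=o['tcp_pos']-.0187*Rc[:,2]
    hx=-Rc[:,0]*np.cos(np.radians(50))+Rc[:,2]*np.sin(np.radians(50)); c0=g+.038*hx
    for n in cams:
        c=cloud(grab(n)).reshape(-1,3); c=c[np.isfinite(c).all(1)]
        a=c-c0; s=a@hx; d=np.linalg.norm(a-s[:,None]*hx,axis=1)
        b=c[(d<.012)&(s>-.02)&(s<.043)]; m=b.mean(0); w=np.linalg.svd(b-m,full_matrices=False)[2][0]; w*=np.sign(w@hx)
        # end of bail
        a=c-m; s=a@w; d=np.linalg.norm(a-s[:,None]*w,axis=1); e=s[d<.006].max()
        print(n,len(b),'pred mid',c0,hx,'| obs dir',w,'far end',m+w*e,'=> mid',m+w*(e-.053))
    return o
E
python3 - <<'E'
from pl import *
o=pailfit(('wrist','top','scene')); print(o['joints'],o['contact_force'],o['tcp_pos'])
cv2.imwrite('pics/w5.png',load('wrist')['image'][...,::-1])
E
```

```text
wrist 84 pred mid [0.497 0.27  0.254] [ 0.948 -0.319  0.002] | obs dir [ 0.947 -0.321 -0.006] far end [ 2.406 -0.377  0.243] => mid [ 2.355 -0.36   0.243]
top 46 pred mid [0.497 0.27  0.254] [ 0.948 -0.319  0.002] | obs dir [ 0.949 -0.313  0.021] far end [0.55  0.25  0.256] => mid [0.5   0.266 0.255]
scene 54 pred mid [0.497 0.27  0.254] [ 0.948 -0.319  0.002] | obs dir [ 0.936 -0.351  0.013] far end [0.73  0.184 0.257] => mid [0.68  0.203 0.256]
[-0.425  0.324 -0.806  2.181  1.275  1.204 -0.77 ] [-0.097  0.549 -3.308] [0.475 0.278 0.242]
```

View pics/w5.png

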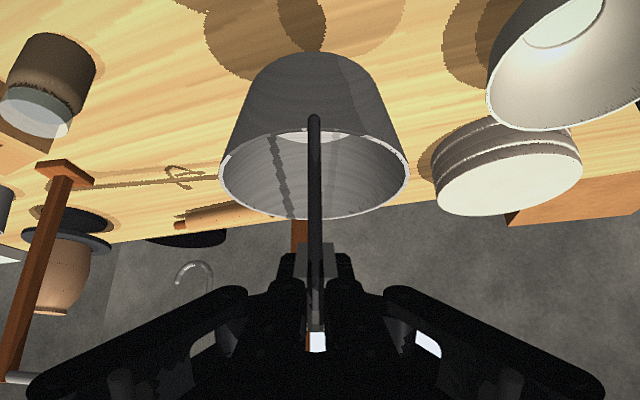

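The wrist view shows the pail held level by its bail at (315,240), with the jar at the left (50,90). Next are the waypoints to the hook.

```bash
cat > e.py <<'E'
from d import *
yaw=-.19;u=np.array([np.cos(yaw),np.sin(yaw),0]); v=np.array([-u[1],u[0],0]); seat=np.array([.6954,.0275,0])
Rt=toolR(yaw,np.radians(50))@F
def wp(mid): 
    g=np.array(mid)-.040*u; go(g,Rt); return g
def W(off,z,du=0): return wp(seat+off*v+du*u+[0,0,z])
E
python3 - <<'E'
from e import *
o=r.get_obs(); q=o['joints']
for m in ([.52,.15,.25],[.53,.0,.25],[.54,-.06,.25],seat-.075*v+[0,0,.215],seat+[0,0,.215],seat+[0,0,.175]):
    g=wp(m); e,q=ik(g,Rt,q,1); print(round(e,4),q)
E
```

```text
move [ -36.9 -108.6   44.9] [-0.102 -0.    -0.089] t 16.65
0.0001 [-0.311  0.101 -0.58   2.41   1.464  0.795 -0.686]
move [ -74.1 -247.6   88.6] [-0.102 -0.    -0.089] t 16.65
0.1071 [ 1.015  0.047 -1.38   2.41   1.511  0.446 -0.325]
move [ -92.6 -301.2  110.5] [-0.102 -0.    -0.089] t 16.65
0.0957 [ 1.239  0.062 -1.38   2.41   1.714  0.291 -0.346]
move [-148.9 -243.1  232.2] [-0.102 -0.    -0.089] t 16.65
0.0002 [ 0.705  0.46  -1.022  2.237  2.012  0.664 -0.507]
move [-142.2 -168.8  224.6] [-0.102 -0.    -0.089] t 16.65
0.0001 [ 0.079  0.34  -0.471  2.216  1.944  0.565 -0.691]
move [-111.6 -168.9  250.3] [-0.102 -0.    -0.089] t 16.65
0.0 [-0.185  0.39  -0.168  2.254  2.152  0.538 -0.964]
```

```bash
python3 - <<'E'
from e import *
o=r.get_obs(); q=o['joints']
for du,off,z in((-.13,.14,.2),(-.09,.05,.16),(-.05,.0,.146),(0,-.065,.146),(0,-.065,.18),(0,-.065,.215),(0,-.03,.215),(0,0,.215),(0,0,.175)):
    g=W(off,z,du); e,q=ik(g,Rt,q,1); print((du,off,z),round(e,4),q)
E
```

```text
move [-35.5 -47.6 121.3] [-0.102 -0.    -0.089] t 16.65
(-0.13, 0.14, 0.2) 0.0 [-0.455  0.322 -0.389  2.29   1.64   0.811 -0.81 ]
move [ -38.4 -131.5  186.5] [-0.102 -0.    -0.089] t 16.65
(-0.09, 0.05, 0.16) 0.0 [-0.44   0.36  -0.143  2.385  2.018  0.672 -1.063]
move [ -57.6 -175.7  231. ] [-0.102 -0.    -0.089] t 16.65
(-0.05, 0.0, 0.146) 0.0 [-0.271  0.405 -0.143  2.367  2.24   0.632 -1.139]
move [ -95.2 -233.4  275.5] [-0.102 -0.    -0.089] t 16.65
(0, -0.065, 0.146) 0.0 [-0.076  0.431 -0.132  2.309  2.468  0.545 -1.185]
move [-121.2 -233.3  253.7] [-0.102 -0.    -0.089] t 16.65
(0, -0.065, 0.18) 0.0 [-0.063  0.356 -0.145  2.295  2.361  0.477 -1.068]
move [-148.  -233.2  231.2] [-0.102 -0.    -0.089] t 16.65
(0, -0.065, 0.215) 0.0 [-0.054  0.283 -0.154  2.275  2.216  0.411 -0.914]
move [-144.9 -198.5  227.6] [-0.102 -0.    -0.089] t 16.65
(0, -0.03, 0.215) 0.0 [-0.123  0.296 -0.165  2.254  2.088  0.449 -0.842]
move [-142.2 -168.8  224.6] [-0.102 -0.    -0.089] t 16.65
(0, 0, 0.215) 0.0 [-0.181  0.31  -0.171  2.232  1.993  0.482 -0.791]
move [-111.6 -168.9  250.3] [-0.102 -0.    -0.089] t 16.65
(0, 0, 0.175) 0.0 [-0.185  0.39  -0.168  2.254  2.152  0.538 -0.964]
```

All feasible: go in front of the rail, pass the bail beneath the hook, and come back from its open side.

>>> {"fn": "step_arm", "kwargs": {
  "moves": [
    [-12,-16,40,-0.03,0,-0.03,0],
    [-24,-32,80,-0.07,0,-0.06,0],
    [-36,-48,121,-0.102,0,-0.089,0],
    [-37,-76,143,-0.102,0,-0.089,0],
    [-38,-104,165,-0.102,0,-0.089,0],
    [-38,-131,186,-0.102,0,-0.089,0],
    [-38,-131,186,-0.102,0,-0.089,0],
    [-38,-131,186,-0.102,0,-0.089,0]
  ]
}}

```text
clock: 17.45
tcp_pos: [0.5903, 0.0985, 0.1469]
orientation: [0.216, 2.263, -0.101]
contact_force: [0.7, 0.3, -2.4]
grip_width: 0.0028
gripper_force: 98.2
```

```bash
python3 - <<'E'
from e import *
o=r.get_obs(); print(o['joints'],o['contact_force'])
for du,off,z in((-.09,.05,.16),(-.05,.0,.146),(0,-.065,.146)): W(off,z,du)
E
```

```text
[-0.051  0.413 -0.589  2.362  1.961  0.816 -0.923] [ 0.697  0.292 -2.43 ]
move [-1.4  0.1 -0. ] [-0.001 -0.003 -0.   ] t 17.45
move [-16.5 -49.8  39.6] [-0.001 -0.003 -0.   ] t 17.45
move [ -48.8 -114.8   77.9] [-0.001 -0.003 -0.   ] t 17.45
```

>>> {"fn": "step_arm", "kwargs": {
  "moves": [
    [9,0,9,0,-0.003,0,0],
    [-4,-25,24,0,-0.003,0,0],
    [-16,-50,40,0,-0.003,0,0],
    [-27,-72,53,0,-0.003,0,0],
    [-38,-94,66,0,-0.003,0,0],
    [-49,-115,78,0,-0.003,0,0],
    [-49,-115,78,0,-0.003,0,0],
    [-49,-115,78,0,-0.003,0,0]
  ]
}}

```text
clock: 18.25
tcp_pos: [0.6593, -0.0294, 0.136]
orientation: [0.215, 2.257, -0.098]
contact_force: [-0.3, 0.5, -2.4]
grip_width: 0.0029
gripper_force: 98.3
```

```bash
python3 - <<'E'
from e import *
o=r.get_obs(); print(o['joints'],o['contact_force'])
for du,off,z in((0,-.065,.146),(0,-.065,.215)): W(off,z,du)
E
```

```text
[ 0.22   0.466 -0.482  2.288  2.326  0.63  -0.96 ] [-0.337  0.508 -2.426]
move [ 2.2 -2.3  0.6] [ 0.002  0.003 -0.001] t 18.25
move [-50.8  -2.2 -43.6] [ 0.002  0.003 -0.001] t 18.25
```

>>> {"fn": "step_arm", "kwargs": {
  "moves": [
    [-13,-1,-11,0,0,0,0],
    [-26,-2,-22,0,0,0,0],
    [-39,-2,-33,0,0,0,0],
    [-53,-2,-46,0,0,0,0],
    [-53,-2,-46,0,0,0,0],
    [-53,-2,-46,0,0,0,0]
  ]
}}

```text
clock: 18.85
tcp_pos: [0.6571, -0.0303, 0.2062]
orientation: [0.212, 2.257, -0.098]
contact_force: [0.5, -0.1, -2.9]
grip_width: 0.0029
gripper_force: 98.3
```

```bash
python3 - <<'E'
from e import *
from pl import pailfit
from fh import fitnow
o=r.get_obs(); print(o['joints'],o['contact_force'])
x=fitnow([.686,.0353,.302,-.19,-.04,-.045],('scene','top','wrist'))
Rh=R.from_euler('ZYX',x[3:]); print('seat',Rh.apply([.006,0,-.13])+x[:3],'free end',Rh.apply([.006,-.024,-.11])+x[:3])
pailfit(('wrist','top','scene'))
for du,off,z in((0,-.065,.22),(0,0,.22)): W(off,z,du)
cv2.imwrite('pics/w6.png',load('wrist')['image'][...,::-1])
E
```

```text
[ 0.1833  0.2991 -0.4235  2.2627  2.1327  0.4671 -0.7894] [ 0.5331 -0.1195 -2.9018]
scene 337 top 222 wrist 3028 [ 0.6867  0.0356  0.3002 -0.1734 -0.0505 -0.037 ] 1.0
scene 264 top 144 wrist 2995 [ 0.6866  0.0355  0.3009 -0.1692 -0.0501 -0.0345] 0.74
seat [0.6982 0.029  0.1714] free end [0.6932 0.0062 0.1922]
wrist 84 pred mid [ 0.6799 -0.0361  0.2167] [ 0.9823 -0.1875  0.0015] | obs dir [ 0.9817 -0.1902 -0.0073] far end [ 2.407  -0.3702  0.2052] => mid [ 2.355  -0.3601  0.2056]
top 27 pred mid [ 0.6799 -0.0361  0.2167] [ 0.9823 -0.1875  0.0015] | obs dir [ 0.982  -0.1885  0.0156] far end [ 0.733  -0.0473  0.2201] => mid [ 0.681  -0.0373  0.2193]
scene 31 pred mid [ 0.6799 -0.0361  0.2167] [ 0.9823 -0.1875  0.0015] | obs dir [ 0.9759 -0.216   0.0316] far end [ 0.7363 -0.0477  0.2199] => mid [ 0.6846 -0.0363  0.2182]
move [-2.6  0.9 -1.2] [ 0.001  0.002 -0.   ] t 19.15
move [-2.6 65.9 -1.2] [ 0.001  0.002 -0.   ] t 19.15
```

View pics/w6.png

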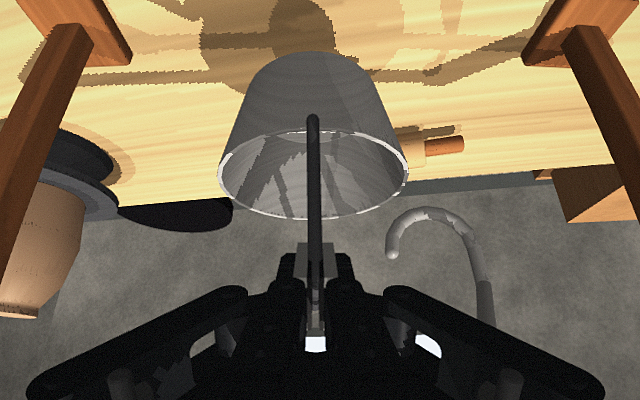

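The wrist view, which is inverted, shows the bail along (313,120)–(315,330). The lower curl's free end is at (393,250), beside the bail and slightly below it in height. Sliding over it and lowering.

>>> {"fn": "step_arm", "kwargs": {
  "moves": [
    [-3,10,-2,0,0,0,0],
    [-3,24,-2,0,0,0,0],
    [-3,38,-2,0,0,0,0],
    [-3,52,-2,0,0,0,0],
    [-3,66,-2,0,0,0,0],
    [-3,67,-2,0,0,0,0],
    [-3,67,-2,0,0,0,0]
  ]
}}

```text
clock: 19.85
tcp_pos: [0.6703, 0.0333, 0.2096]
orientation: [0.215, 2.257, -0.1]
contact_force: [-0.8, -0.3, -2.8]
grip_width: 0.0025
gripper_force: 98.3
```

```bash
python3 - <<'E'
from e import *
from fh import fitnow
o=r.get_obs(); print(o['joints'],o['contact_force'])
x=fitnow([.6866,.0355,.301,-.17,-.05,-.035],('scene','top'))
Rh=R.from_euler('ZYX',x[3:])
Rc=R.from_rotvec(o['orientation']).as_matrix(); g=o['tcp_pos']-.0187*Rc[:,2]; m=g+.04*u
print('bail mid in hook',Rh.inv().apply(m-x[:3]),Rh.inv().apply(u))
for du,off,z in((0,0,.22),(0,0,.174)): W(off,z,du)
E
```

```text
[ 0.0452  0.3225 -0.4329  2.2157  1.9313  0.5482 -0.6873] [-0.8225 -0.3093 -2.8098]
scene 332 top 211 [ 0.6869  0.0353  0.3008 -0.1856 -0.0627 -0.0424] 1.62
scene 263 top 144 [ 0.6866  0.0356  0.3017 -0.1875 -0.061  -0.0356] 1.14
bail mid in hook [ 0.0051 -0.0024 -0.0808] [ 0.9981 -0.0003 -0.061 ]
move [1.2 0.3 1. ] [-0.001  0.003 -0.001] t 19.95
move [36.6  0.3 30.5] [-0.001  0.003 -0.001] t 19.95
```

>>> {"fn": "step_arm", "kwargs": {
  "moves": [
    [8,0.5,6,0,0,0,0],
    [16,0.5,13,0,0,0,0],
    [24,0.5,20,0,0,0,0],
    [30,0.5,25,0,0,0,0],
    [34,0.5,28,0,0,0,0],
    [36,0.5,30,0,0,0,0],
    [36,0.5,30,0,0,0,0]
  ]
}}

```text
clock: 20.65
tcp_pos: [0.6706, 0.0337, 0.163]
orientation: [0.216, 2.257, -0.1]
contact_force: [0.5, 0.5, -2.3]
grip_width: 0.0027
gripper_force: 98.2
```

```bash
cat > f.py <<'E'
from e import *
from fh import fitnow
o=r.get_obs(); print(o['contact_force'],o['tcp_pos'])
x=fitnow([.6866,.0355,.301,-.187,-.06,-.035],('scene','top'))
Rh=R.from_euler('ZYX',x[3:])
Rc=R.from_rotvec(o['orientation']).as_matrix(); g=o['tcp_pos']-.0187*Rc[:,2]; m=g+.04*u
print('bail mid in hook',Rh.inv().apply(m-x[:3]),'up',Rc.T@[0,0,1])
E
python3 f.py
```

```text
[ 0.4703  0.4885 -2.2851] [0.6706 0.0337 0.163 ]
scene 346 top 233 [ 0.6863  0.0355  0.3014 -0.1775 -0.0713 -0.0447] 1.65
scene 271 top 144 [ 0.6867  0.0354  0.3019 -0.1761 -0.0612 -0.0442] 1.12
bail mid in hook [ 0.0023  0.0007 -0.1274] up [-0.7685  0.0008 -0.6398]
```

Nearly seated. Lowering a few mm more until the force shows contact.

>>> {"fn": "step_arm", "kwargs": {
  "moves": [
    [1,0,1,0,0,0,0],
    [2,0,2,0,0,0,0],
    [3,0,2.5,0,0,0,0],
    [3,0,2.5,0,0,0,0]
  ]
}}

```text
clock: 21.15
tcp_pos: [0.6721, 0.0343, 0.1612]
orientation: [0.215, 2.252, -0.1]
contact_force: [0.6, 1.1, 5.0]
grip_width: 0.0027
gripper_force: 98.8
```

The hook carries the load now. I release slowly, wait, then back straight out.

>>> {"fn": "step_arm", "kwargs": {
  "grip_force": 20,
  "moves": [
    [0,0,0,0,0,0,3],
    [0,0,0,0,0,0,5],
    [0,0,0,0,0,0,7],
    [0,0,0,0,0,0,10],
    [0,0,0,0,0,0,15],
    [0,0,0,0,0,0,22],
    [0,0,0,0,0,0,30],
    [0,0,0,0,0,0,36]
  ]
}}

```text
clock: 21.95
tcp_pos: [0.6704, 0.0339, 0.1591]
orientation: [0.215, 2.257, -0.1]
contact_force: [0.0, -0.1, -0.5]
grip_width: 0.0358
gripper_force: 0.0
```

```bash
python3 - <<'E'
from e import *
o=r.get_obs(); print(o['contact_force'],o['grip_width'])
a=grab('scene')['image'][160:320,180:340,::-1]; b=grab('wrist')['image'][...,::-1]
cv2.imwrite('pics/c7.png',np.hstack([cv2.resize(a,(300,300)),cv2.resize(b,(480,300))]))
E
```

```text
[ 0.047 -0.146 -0.466] 0.03581430230302415
```

View pics/c7.png

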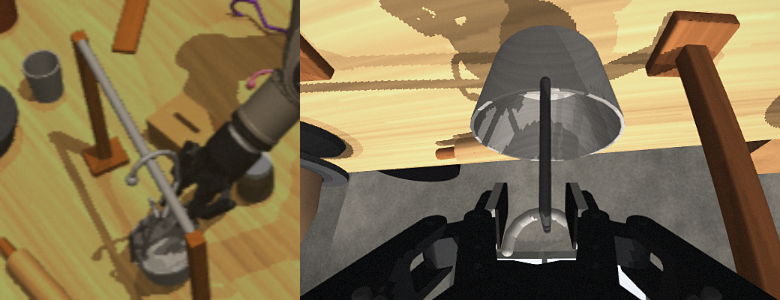

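The pail hangs in the lower curl at (545,220) in the wrist half, with the fingers open on both sides of it. Backing out.

>>> {"fn": "step_arm", "kwargs": {
  "moves": [
    [0,0,-8,0,0,0,40],
    [0,0,-18,0,0,0,40],
    [0,0,-30,0,0,0,40],
    [0,0,-44,0,0,0,40],
    [0,0,-60,0,0,0,40],
    [0,0,-80,0,0,0,40],
    [0,0,-100,0,0,0,40],
    [0,0,-120,0,0,0,40]
  ]
}}

```text
clock: 22.85
tcp_pos: [0.5786, 0.0516, 0.2371]
orientation: [0.215, 2.256, -0.099]
contact_force: [0.2, 0.6, -0.1]
grip_width: 0.0397
gripper_force: 0.0
```

>>> {"fn": "step_arm", "kwargs": {
  "moves": [
    [0,0,-20,0,0,0,40],
    [0,0,-20,0,0,0,40],
    [0,0,-20,0,0,0,40],
    [0,0,-20,0,0,0,40],
    [0,0,-20,0,0,0,40],
    [0,0,-20,0,0,0,40],
    [0,0,-20,0,0,0,40],
    [0,0,-20,0,0,0,40]
  ]
}}

```text
clock: 23.65
tcp_pos: [0.5649, 0.0541, 0.2485]
orientation: [0.215, 2.257, -0.1]
contact_force: [-0.7, -1.4, -1.1]
grip_width: 0.0401
gripper_force: 0.0
```

>>> {"fn": "step_arm", "kwargs": {
  "moves": [
    [0,0,0,0,0,0,40],
    [0,0,0,0,0,0,40],
    [0,0,0,0,0,0,40],
    [0,0,0,0,0,0,40],
    [0,0,0,0,0,0,40],
    [0,0,0,0,0,0,40],
    [0,0,0,0,0,0,40],
    [0,0,0,0,0,0,40]
  ]
}}

```text
clock: 24.45
tcp_pos: [0.5649, 0.0542, 0.2488]
orientation: [0.215, 2.257, -0.1]
contact_force: [0.6, -0.3, 0.4]
grip_width: 0.04
gripper_force: 0.0
```

```bash
python3 - <<'E'
from e import *
o=r.get_obs(); print(o['tcp_pos'],o['contact_force'])
a=grab('scene')['image'][160:320,180:340,::-1]; b=grab('wrist')['image'][...,::-1]
cv2.imwrite('pics/c8.png',np.hstack([cv2.resize(a,(300,300)),cv2.resize(b,(480,300))]))
for n in('scene','top'):
    c=cloud(load(n)).reshape(-1,3); k=c[(np.hypot(c[:,0]-.695,c[:,1]-.028)<.075)&(c[:,2]>.02)&(c[:,2]<.15)]; print(n,len(k),np.percentile(k[:,2],[0,2,10,50,90,98]),k.mean(0))
E
```

```text
[0.565 0.054 0.249] [ 0.621 -0.265  0.365]
scene 1020 [0.039 0.042 0.045 0.059 0.105 0.113] [0.697 0.023 0.067]
top 585 [0.039 0.041 0.045 0.068 0.107 0.112] [0.717 0.023 0.072]
```

View pics/c8.png

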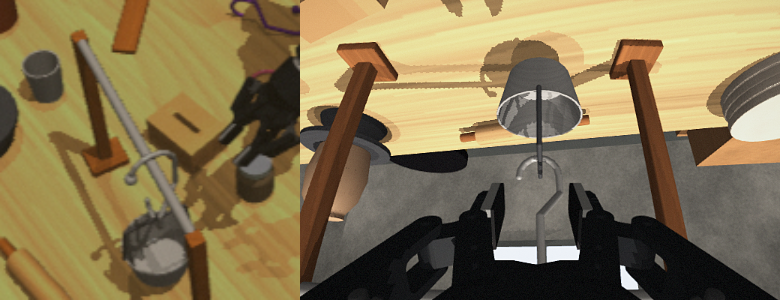

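The pail hangs level in the lower curl with its base about 40 mm above the table, and the gripper is about 9 cm clear of the hook. Handing in.

```bash
python3 -c "
from bench import r
print(r.hand_in())"
```

```text
the job is handed in; nothing more can be done
None
```

The S-hook hangs on the rail and the pail hangs level by its bail in the lower curl, about 40 mm above the table, with the gripper clear; I handed it in at about 24.5 s, and the hand-in returned no verdict.

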